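# Put the nested pastry cutter set away in its tin

### The arm

A 6-joint arm with a two-finger parallel gripper is mounted at the origin on the work surface. World frame = base frame: x ahead of the robot, y to its left, z up, the work surface at z = 0. Lengths are in m, angles in rad, forces in N, time in s.
With the tool pointing down it reaches from about 0.325 to 0.85 m from the base axis. Payload 15.5 kg.
Tool frame: the origin (TCP) lies midway between the tips of the shut fingers; the grasp point (between the pads) lies 19 mm behind it (env.grip_point_offset is the distance from the TCP to the grasp point, in m); x points along the fingers, y is the direction in which the jaws open and shut, and the axes are right-handed (so a half turn about x gives the same grasp; the last joint's range is limited). The gripper opens to 91 mm and grips with 3 to 60 N. Pads are 32 mm wide; open, the fingers measure 118 mm over their backs; the gripper's body (76 mm by 178 mm) begins 60 mm behind the grasp point.
Start: joints at [1.024, 0.494, 1.345, -0, 1.302, -0.096], TCP at [0.272, 0.563, 0.214] pointing down, gripper open.
Joint ranges: [-2.91, 2.91], [-0.82, 2.16], [0.22, 2.67], [-1.22, 4.37], [0.12, 2.79], [-3.08, 3.08]. Speed limits (rad/s): [1.89, 1.89, 2.57, 3.01, 3.01, 3.01].

### API

Orientations are given as a 3x3 rotation matrix whose columns are the frame's x, y, z axes.
In Python, from plant import env, imaging gives the robot as it stands.
- The arm moves only by the shell command python3 -m pendant 'ROWS' [FORCE]. ROWS is JSON, a list of rows, each an object of numbers: "fingers": the finger opening in mm, from 0 to 91.2; "x", "y", "z": the shift along the tool's x, y, z in mm; "wx", "wy", "wz": the turn, a rotation vector about the tool's x, y, z in degrees. In form: [{"fingers": .., "x": .., "y": .., "z": .., "wx": .., "wy": .., "wz": ..}, ...]. A call has 1 to 5 rows; each row shifts and turns the commanded pose from where the row before left it, along the tool's axes as they then stand; what a row does not reach is not made up. A row lasts 1/10 s, in which the tool goes at most 50 mm and 8.59 degrees, less where a joint would pass 70% of its speed; a pose out of reach is approached as far as the arm can. A call with a gripper value outside its range is refused whole. The fingers move at their own pace and stop on an object; FORCE is the grip in N (left out, the last holds). Time passes only in rows, so rows that do not move let the fingers close. It gives the time, the measured TCP pose, the force and the opening at its end, in the units of the state.
- env.sense(): the state, without advancing time (a new reading comes with each control period).
- imaging.capture(name): name is "scene" or "side" or "wrist"; returns (picture, depth): 400x640x3 uint8, blue, green, red; 400x640 float32, m along the optical axis (not along the pixel's ray), 0 where there is no reading.
- imaging.get_calibration(name): a dict with "K" (3x3 intrinsics, pixels), "position" and "orientation" of the camera in the world. Camera axes: x right, y down, z forward; pixel columns grow to the right and rows downward; lengths in m; the calibration is good to about 2 mm. A picture is of the moment at which its call begins: read the wrist's pose just before it. get_calibration takes no time and is no camera call; for the wrist camera it gives the pose at the moment of the call.
- env.sign_off(): hands the job in, once; it reports no verdict.
The state is a dict: "time_s": time; "joints": joint angles; "qd": joint speeds; "tau": joint torques, N m; "tcp_pos": TCP position; "tcp_rot": TCP orientation; "wrist_force": force on the tool from outside, world axes, zero at the start; "wrist_torque": the same for the moment, N m; "finger_gap": finger opening in m.
Only numpy, scipy, OpenCV 4.12 (cv2) and the standard library are available. Lean on these libraries where they do the work, as an engineer would, in place of code of your own. Each camera call takes 0.05 s, during which the arm holds its last target.

### The job

Put the round pastry cutters away, nested and upright on the middle of the green tin base: first the smallest one (blue rim, standing among the piping nozzles on the white drying rack), then the yellow one around it, then the red one around that, and last cover them with the green lid so that it sits fully down on the base. Set each piece down rather than dropping it, leave the piping nozzles on their pegs, and do not push the white ramekin away.

Things in the scene. Friction and masses are not known exactly. Their poses are not given: they have to be found in the camera images.
- small_mid (a point): the smallest pastry cutter, standing over one of the three pegs of the drying rack (on the rack's 10 mm base, peg loosely inside it; lift it at least 30 mm to clear the peg): an open steel tube standing upright, outer diameter 32 mm, wall 2 mm (inner diameter 28 mm), height 50 mm, the top 14 mm of it blue plastic. This point is on its axis, half-way up, 25 mm above its lower edge; z along the axis. Weighs under 0.15 kg
- medium_mid (a point): the middle pastry cutter, on the work surface: an open steel tube standing upright, outer diameter 50 mm, wall 2 mm (inner diameter 46 mm), height 50 mm, the top 14 mm of it yellow plastic. This point is on its axis, half-way up, 25 mm above its lower edge; z along the axis. Weighs under 0.15 kg
- large_mid (a point): the largest pastry cutter, on the work surface: an open steel tube standing upright, outer diameter 68 mm, wall 2 mm (inner diameter 64 mm), height 50 mm, the top 14 mm of it red plastic. This point is on its axis, half-way up, 25 mm above its lower edge; z along the axis. Weighs under 0.15 kg
- lid_knob (a point): the tin's lid: a green drum open at the bottom, standing on the work surface, outer diameter 89 mm, inner diameter 84 mm, inside 55 mm deep, flat top 58 mm above its lower edge, with a black cylindrical knob 22 mm in diameter and 28 mm high in the middle of the top. This point is the centre of the knob, on the axis, 72 mm above the lid's lower edge and 14 mm above its flat top; z up. Weighs under 0.3 kg
- tin_base: the tin's base: a flat green disc without a rim, 120 mm in diameter, 5 mm thick, with a small white dot marking its middle; it does not slide. Origin at the centre of its underside, on the work surface: its top is 5 mm above
- rack: the drying rack: a fixed white bar 60 mm (its x) by 132 mm (its y) and 10 mm thick, with three steel pegs 8 mm in diameter, rising 28 mm above the bar, in a row along its y axis at y = -44, 0 and 44 mm. On the pegs, in any order, stand the smallest cutter and the two nozzles: only about 11 mm is left between neighbours, so fingers fit only on the long sides of the bar (closing along the rack's x). Origin at the centre of its underside, z up
- nozzle_a_mid (a point): one of the two piping nozzles on the drying rack, to be left there: a plain hollow steel cone, 34 mm across at the foot, 50 mm high, tapering to 16 mm across at the open top, over one of the pegs. This point is on its axis, 25 mm up
- nozzle_b_mid (a point): one of the two piping nozzles on the drying rack, to be left there: a plain hollow steel cone, 34 mm across at the foot, 50 mm high, tapering to 16 mm across at the open top, over one of the pegs. This point is on its axis, 25 mm up
- ramekin: a white round ceramic ramekin, 60 mm across the rim, 35 mm high, standing on the work surface amid the other things; a bystander. Origin at the centre of its underside

How it is judged:
By the outcome, as a careful person would: the job done as asked, in the order asked, and still so for the second after the job is handed in, with the robot touching nothing.
It also fails if it takes over 120 s, if anything falls off the work surface, if the arm or the gripper's body presses on something with over 40 N, if the wrist force passes 120 N, or if a joint passes its speed limit or range.

## Working session

There is one attempt and no reset: what is moved stays moved. The work goes in short steps, Python scripts to look and compute and a shell command to move; the robot and the scene stay as the last step left them, time stands still between calls to the robot, and variables do not carry over. Pictures are saved under pics/ and viewed, and the job is handed in when it is done.

```bash
ls; mkdir -p pics; python3 - <<'E'
from plant import env, imaging
import cv2
s=env.sense(); print(s)
for n in ["scene","side"]:
    im,d=imaging.capture(n); cv2.imwrite(f"pics/{n}0.png",im)
    c=imaging.get_calibration(n); print(n,c)
E
```

```text
pics
{'time_s': 0.0, 'joints': array([ 1.02449072e+00,  4.94195414e-01,  1.34613327e+00, -1.04340829e-05,
        1.30251404e+00, -9.54794744e-02]), 'qd': array([-0.00074067, -0.00158689, -0.00125092, -0.00022701,  0.00069637,
        0.00024824]), 'tau': array([-3.13445351e-03, -8.78821421e+01, -3.81855905e+01,  7.04606669e-02,
        5.34397946e-02, -2.14496654e-04]), 'tcp_pos': array([0.27210458, 0.56222705, 0.21332995]), 'tcp_rot': array([[-6.40853277e-04,  4.35706379e-01,  9.00088629e-01],
       [-1.07334191e-03,  9.00087996e-01, -4.35706837e-01],
       [-9.99999219e-01, -1.24532700e-03, -1.09162426e-04]]), 'wrist_force': array([ 0.53488562, -0.6399618 ,  1.52069792]), 'wrist_torque': array([-0.08225253, -0.0152309 ,  0.01146928]), 'finger_gap': 0.09124817169461258}
scene {'K': array([[376.2513233 ,   0.        , 319.20967385],
       [  0.        , 376.2513233 , 200.84543232],
       [  0.        ,   0.        ,   1.        ]]), 'position': array([1.21183264, 0.03353797, 0.69800909]), 'orientation': array([[-0.02882478,  0.65751642, -0.75288863],
       [ 0.99950688,  0.00957394, -0.02990555],
       [-0.01245528, -0.75337939, -0.65746815]])}
side {'K': array([[403.99658197,   0.        , 325.778003  ],
       [  0.        , 403.99658197, 198.35108477],
       [  0.        ,   0.        ,   1.        ]]), 'position': array([ 0.44416614, -0.77837282,  0.70008553]), 'orientation': array([[ 0.99545229, -0.06671584,  0.06799809],
       [-0.09492144, -0.63441679,  0.76714096],
       [-0.00804133, -0.7701067 , -0.63786441]])}
```

View pics/scene0.png

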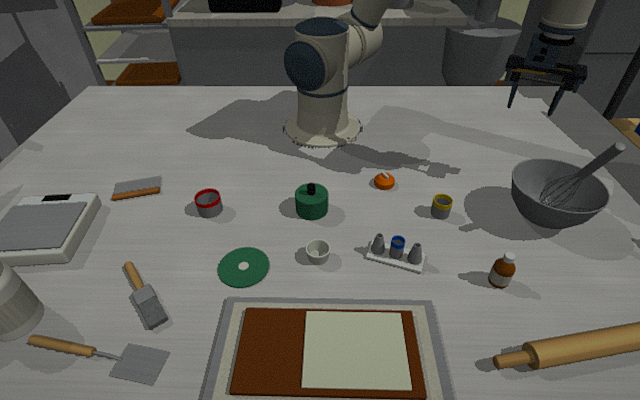

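View pics/side0.png

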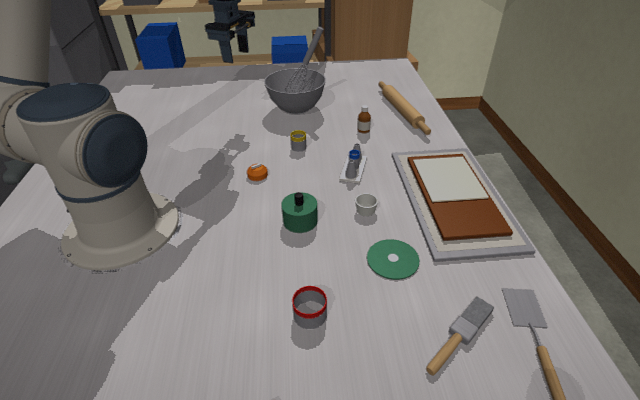

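The scene picture shows red at (208,203), lid at (312,200), yellow at (442,206), the rack with blue at (398,247), the base dot at (243,266) and the ramekin at (317,252). The side view is consistent with this. I'll measure next.

```bash
cat > h.py <<'E'
from plant import env, imaging
import cv2, numpy as np
from scipy.optimize import least_squares
def cloud(n):
    c=imaging.get_calibration(n); im,d=imaging.capture(n)
    v,u=np.mgrid[0:400,0:640]; K=c["K"]
    P=np.stack([(u-K[0,2])/K[0,0]*d,(v-K[1,2])/K[1,1]*d,d],-1)@c["orientation"].T+c["position"]
    P[d==0]=np.nan
    return im,d,P,c
def proj(c,p):
    q=(np.asarray(p)-c["position"])@c["orientation"]; q=q@c["K"].T; return q[...,:2]/q[...,2:]
def ray(c,uv,z):
    uv=np.atleast_2d(uv); r=np.c_[(uv-[c["K"][0,2],c["K"][1,2]])/c["K"][0,0],np.ones(len(uv))]@c["orientation"].T
    return c["position"]+r*((z-c["position"][2])/r[:,2])[:,None]
def circ(xy,r=None):
    f=lambda p: np.hypot(xy[:,0]-p[0],xy[:,1]-p[1])-(p[2] if r is None else r)
    s=least_squares(f,[*xy.mean(0),.03][:3 if r is None else 2],loss='soft_l1',f_scale=.002); return s.x, np.sqrt(np.mean(s.fun**2))
def hsv(im): return cv2.cvtColor(im,cv2.COLOR_BGR2HSV)
MASK=dict(red=lambda h:((h[...,0]<6)|(h[...,0]>172))&(h[...,1]>170)&(h[...,2]>60),
 yellow=lambda h:(h[...,0]>20)&(h[...,0]<34)&(h[...,1]>140)&(h[...,2]>60),
 blue=lambda h:(h[...,0]>105)&(h[...,0]<130)&(h[...,1]>150)&(h[...,2]>50),
 green=lambda h:(h[...,0]>65)&(h[...,0]<90)&(h[...,1]>120)&(h[...,2]>25))
E
python3 - <<'E'
from h import *
win=dict(scene=dict(red=(208,203),yellow=(442,206),blue=(398,245),lid=(312,202),base=(243,266)),
 side=dict(red=(310,305),yellow=(298,140),blue=(354,155),lid=(300,212),base=(393,259)))
for n in win:
    im,d,P,c=cloud(n); h=hsv(im); np.savez(f"{n}0.npz",im=im,P=P)
    for k,(u,v) in win[n].items():
        m=MASK['green' if k in('lid','base') else k](h); w=np.zeros_like(m); w[v-35:v+35,u-35:u+35]=1; m&=w
        q=P[m]; q=q[~np.isnan(q[:,0])]
        print(n,k,m.sum(),len(q),'mean',q.mean(0).round(4),'min',np.percentile(q,2,0).round(4),'max',np.percentile(q,98,0).round(4))
        zt=np.percentile(q[:,2],97); t=q[q[:,2]>zt-.004]; print('   top circ',circ(t[:,:2]),zt.round(4))
    for nm,(a,b) in dict(a=((398,250) if n=='scene' else (354,160)),r=((317,252) if n=='scene' else (366,205))).items():
        pass
for n,boxes in dict(scene=[(358,225,435,280),(295,232,340,272)],side=[(330,135,380,190),(350,188,382,220)]).items():
    im=cv2.imread(f'pics/{n}0.png')
    for i,(a,b,e,f) in enumerate(boxes): cv2.imwrite(f'pics/{n}_c{i}.png',cv2.resize(im[b:f,a:e],None,fx=7,fy=7,interpolation=cv2.INTER_CUBIC))
E
```

```text
scene red 179 177 mean [ 0.4547 -0.298   0.043 ] min [ 0.4197 -0.3295  0.0361] max [ 0.4861 -0.2647  0.0506]
   top circ (array([ 0.45343793, -0.29748018,  0.03267958]), np.float64(0.0011359426132091838)) 0.0494
scene yellow 157 156 mean [0.4597 0.3266 0.0429] min [0.4329 0.3044 0.0342] max [0.4824 0.3503 0.0511]
   top circ (array([0.45811362, 0.32773192, 0.02351652]), np.float64(0.0010883021802309079)) 0.0509
scene blue 104 103 mean [0.6149 0.189  0.0532] min [0.5989 0.1753 0.0461] max [0.6296 0.2032 0.0604]
   top circ (array([0.61413209, 0.18967404, 0.01449607]), np.float64(0.0008115731014155987)) 0.0602
scene lid 857 854 mean [ 0.4675 -0.0173  0.0437] min [ 0.4158 -0.0574  0.0031] max [0.4903 0.0216 0.0603]
   top circ (array([ 0.44596231, -0.01911701,  0.03213683]), np.float64(0.009303182698893507)) 0.0597
scene base 1457 1445 mean [ 0.6561 -0.1693  0.0046] min [ 0.601  -0.2223  0.0019] max [ 0.7074 -0.1171  0.0072]
   top circ (array([ 0.65333045, -0.17000229,  0.04251364]), np.float64(0.012162827627575215)) 0.0069
side red 292 290 mean [ 0.4526 -0.2997  0.0451] min [ 0.4209 -
[... 263 characters left out ...]
(array([0.45577498, 0.32642651, 0.02436176]), np.float64(0.0014423091237970081)) 0.0509
side blue 70 70 mean [0.6131 0.1881 0.0553] min [0.6    0.1714 0.0488] max [0.6256 0.2051 0.062 ]
   top circ (array([0.61172595, 0.18843718, 0.01551347]), np.float64(0.0015099836408290716)) 0.0618
side lid 335 333 mean [ 0.4459 -0.0438  0.0393] min [ 0.4051 -0.0636  0.0061] max [0.486  0.0161 0.0612]
   top circ (array([ 0.44440696, -0.009187  ,  0.03458033]), np.float64(0.010675408505943661)) 0.0602
side base 90 89 mean [ 0.6592 -0.1693  0.0055] min [ 0.5931 -0.2288  0.0028] max [ 0.7072 -0.1131  0.0082]
   top circ (array([ 0.65005595, -0.17070114,  0.05679753]), np.float64(0.018308294169242633)) 0.008
```

View pics/scene_c0.png

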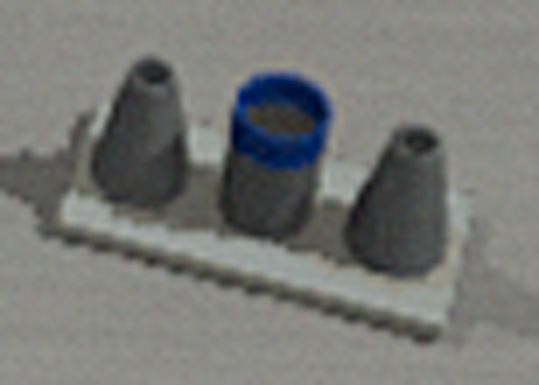

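View pics/side_c0.png

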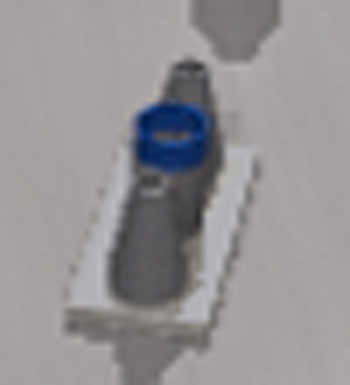

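```bash
python3 - <<'E'
from h import *
cs={n:imaging.get_calibration(n) for n in("scene","side")}
c=cs["scene"]
t=ray(c,[(153/7+358,70/7+225),(418/7+358,140/7+225)],.06);print('nozzle tops scene',t.round(4), np.degrees(np.arctan2(*(t[1]-t[0])[[1,0]])))
c2=cs["side"]
t2=ray(c2,[(190/7+330,66/7+135),(152/7+330,181/7+135)],.06);print('side',t2.round(4), np.degrees(np.arctan2(*(t2[0]-t2[1])[[1,0]])))
for n,(bu,bv),(lu,lv) in (("scene",(243,266),(312,202)),("side",(393,259),(300,212))):
    z=np.load(f"{n}0.npz"); im=z['im']; P=z['P']; H=hsv(im); print(n,'hsv base',H[bv,bu-15],H[lv+8,lu])
    m=((H[...,0]>60)&(H[...,0]<95)&(H[...,1]>80)).astype(np.uint8)
    lab=cv2.connectedComponentsWithStats(m)
    i=lab[1][bv,bu-15]; cn=max(cv2.findContours((lab[1]==i).astype(np.uint8),0,cv2.CHAIN_APPROX_NONE)[0],key=len)[:,0].astype(float)
    print('base',circ(ray(cs[n],cn,.0045)[:,:2]))
    # dot
    w=im[bv-12:bv+12,bu-14:bu+14].min(-1)>110; ys,xs=np.nonzero(w); print('dot',ray(cs[n],[(xs.mean()+bu-14,ys.mean()+bv-12)],.005).round(4),len(xs))
    # lid top pts by depth
    q=P[lv-40:lv+40,lu-40:lu+40].reshape(-1,3); 
    k=q[(q[:,2]>.078)]; print('knob top',len(k),np.nanmean(k,0).round(4))
    tp=q[(q[:,2]>.053)&(q[:,2]<.062)]; print('lid top',circ(tp[:,:2]))
    i=lab[1][lv+8,lu]
    ru,rv=((317,252),(366,205))[n=="side"]
    q=P[rv-16:rv+16,ru-16:ru+16].reshape(-1,3); q=q[(q[:,2]>.031)&(q[:,2]<.04)]; print('ramekin',circ(q[:,:2]),len(q))
    allp=P.reshape(-1,3); 
    for name,r in dict(bowl=((.35,.6),(.4,.75)),bottle=((.62,.75),(.3,.45)),).items():
        q=allp[(allp[:,0]>r[0][0])&(allp[:,0]<r[0][1])&(allp[:,1]>r[1][0])&(allp[:,1]<r[1][1])&(allp[:,2]>.02)]
        if len(q): print(name,np.percentile(q,1,0).round(3),np.percentile(q,99,0).round(3))
im=np.load("scene0.npz")['im'];cv2.imwrite('pics/lid.png',cv2.resize(np.hstack([im[175:225,285:340],im[240:290,215:270]]),None,fx=7,fy=7,interpolation=cv2.INTER_CUBIC))
E
```

```text
nozzle tops scene [[0.6001 0.1493 0.06  ]
 [0.6299 0.2319 0.06  ]] 70.16534700959697
side [[0.6284 0.2306 0.06  ]
 [0.6001 0.1474 0.06  ]] 71.21690302907852
scene hsv base [ 70 134  78] [ 75 177  46]
base (array([ 0.65351717, -0.1695471 ,  0.05821359]), np.float64(0.0007614653195115245))
dot [[ 0.6514 -0.1697  0.005 ]] 64
knob top 47 [ 0.4484 -0.0171  0.0844]
lid top (array([ 0.44455938, -0.0176889 ,  0.03387809]), np.float64(0.009764724180776596))
ramekin (array([0.61889918, 0.00506504, 0.02746213]), np.float64(0.0014039482342278087)) 129
bowl [0.356 0.497 0.022] [0.567 0.705 0.278]
bottle [0.669 0.389 0.021] [0.703 0.428 0.091]
side hsv base [ 74 111 119] [ 73 117  63]
base (array([ 0.65006191, -0.17060687,  0.05821223]), np.float64(0.0008257625551975086))
dot [[ 0.6507 -0.1694  0.005 ]] 72
knob top 60 [ 0.4442 -0.0224  0.0851]
lid top (array([ 0.44422635, -0.01918912,  0.03400117]), np.float64(0.009710652315447845))
ramekin (array([0.61635459, 0.00248606, 0.02753364]), np.float64(0.0016817397869995936)) 121
bowl [0.358 0.493 0.024] [0.559 0.704 0.274]
bottle [0.656 0.385 0.021] [0.699 0.417 0.092]
```

View pics/lid.png

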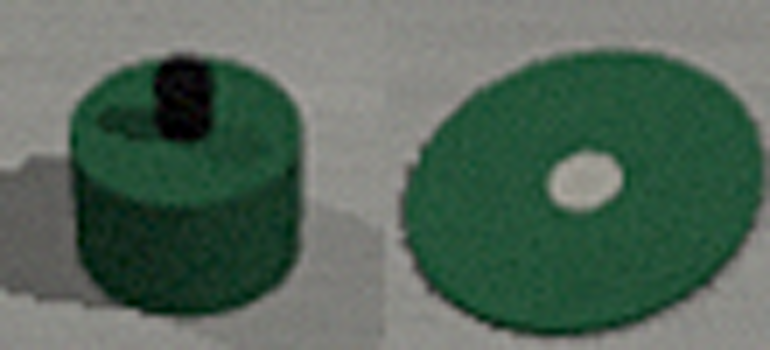

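```bash
cat >> h.py <<'E'
def go(x,y,z,yaw=None):
    s=env.sense(); R=s["tcp_rot"]; p=s["tcp_pos"]
    a=np.degrees(np.arctan2(R[1,1],R[0,1]))
    dx=np.array([x,y,z])-p
    print('t',round(s['time_s'],2),'tcp',p.round(4),'yaw',a.round(2),'tilt',np.degrees(np.arccos(-R[2,0])).round(2),'tooldx now(mm)',(R.T@dx*1e3).round(1),'gap',round(s['finger_gap']*1e3,1),'F',s['wrist_force'].round(1))
    if yaw is not None:
        w=-(yaw-a); Y=np.radians(yaw); Rn=np.array([[0,np.cos(Y),np.sin(Y)],[0,np.sin(Y),-np.cos(Y)],[-1,0,0]])
        print('wx',w.round(2),'then shift',(Rn.T@dx*1e3).round(1))
E
python3 -m pendant '[{"fingers":91,"x":-8,"wx":8.35},{"x":-8,"wx":8.35},{"x":-8,"wx":8.35},{"x":-8,"wx":8.35},{"x":-8,"wx":8.35}]' 10
python3 -m pendant '[{"x":-8,"wx":8.35},{"x":-8,"wx":8.35},{"x":-8,"wx":8.35},{"x":-8,"wx":8.35},{"x":-8,"wx":8.35}]'
python3 -c "
from h import *
go(.6135,.1893,.14,-19.3)"
```

```text
t 0.2 tcp [0.2722 0.5624 0.2136] yaw 64.17 tilt 0.04 tooldx now(mm) [  73.7 -187.   469.8] gap 91.1 F [ 0.8  0.4 -0.6]
wx 83.47 then shift [ 73.6 445.4 239.3]$[0]: bad value
$[0]: bad value
```

```bash

python3 -m pendant '[{"fingers":91,"x":-8,"y":0,"z":0,"wx":8.35,"wy":0,"wz":0},{"fingers":91,"x":-8,"y":0,"z":0,"wx":8.35,"wy":0,"wz":0},{"fingers":91,"x":-8,"y":0,"z":0,"wx":8.35,"wy":0,"wz":0},{"fingers":91,"x":-8,"y":0,"z":0,"wx":8.35,"wy":0,"wz":0},{"fingers":91,"x":-8,"y":0,"z":0,"wx":8.35,"wy":0,"wz":0}]' 10
python3 -m pendant '[{"fingers":91,"x":-8,"y":0,"z":0,"wx":8.35,"wy":0,"wz":0},{"fingers":91,"x":-8,"y":0,"z":0,"wx":8.35,"wy":0,"wz":0},{"fingers":91,"x":-8,"y":0,"z":0,"wx":8.35,"wy":0,"wz":0},{"fingers":91,"x":-8,"y":0,"z":0,"wx":8.35,"wy":0,"wz":0},{"fingers":91,"x":-8,"y":0,"z":0,"wx":8.35,"wy":0,"wz":0}]'
python3 -c "
from h import *
go(.6135,.1893,.14,-19.3)"
```

```text
time_s: 0.7
tcp_pos: [0.2722, 0.5625, 0.2541]
tcp_rot: [[-0.0, 0.927, 0.376], [-0.0, 0.376, -0.927], [-1.0, -0.0, 0.0]]
wrist_force: [0.0, -0.0, 0.4]
finger_gap: 0.091
time_s: 1.2
tcp_pos: [0.2722, 0.5624, 0.2941]
tcp_rot: [[-0.0, 0.942, -0.337], [-0.0, -0.337, -0.942], [-1.0, -0.0, 0.0]]
wrist_force: [-0.5, 0.8, 0.2]
finger_gap: 0.091
t 1.2 tcp [0.2722 0.5624 0.2941] yaw -19.67 tilt 0.02 tooldx now(mm) [154.1 447.  236.4] gap 91.0 F [-0.5  0.8  0.2]
wx -0.37 then shift [154.1 445.4 239.4]
```

```bash

python3 -m pendant '[{"fingers":91,"x":0,"y":37,"z":19.7,"wx":0,"wy":0,"wz":0},{"fingers":91,"x":0,"y":37,"z":19.7,"wx":0,"wy":0,"wz":0},{"fingers":91,"x":0,"y":37,"z":19.7,"wx":0,"wy":0,"wz":0},{"fingers":91,"x":0,"y":37,"z":19.7,"wx":0,"wy":0,"wz":0}]'
python3 -m pendant '[{"fingers":91,"x":0,"y":37,"z":19.7,"wx":0,"wy":0,"wz":0},{"fingers":91,"x":0,"y":37,"z":19.7,"wx":0,"wy":0,"wz":0},{"fingers":91,"x":0,"y":37,"z":19.7,"wx":0,"wy":0,"wz":0},{"fingers":91,"x":0,"y":37,"z":19.7,"wx":0,"wy":0,"wz":0}]'
python3 -m pendant '[{"fingers":75,"x":20,"y":37,"z":19.7,"wx":0,"wy":0,"wz":0},{"fingers":75,"x":20,"y":37,"z":19.7,"wx":0,"wy":0,"wz":0},{"fingers":75,"x":30,"y":37,"z":19.7,"wx":0,"wy":0,"wz":0},{"fingers":75,"x":30,"y":37,"z":19.7,"wx":0,"wy":0,"wz":0},{"fingers":75,"x":0,"y":0,"z":0,"wx":0,"wy":0,"wz":0}]'
python3 - <<'E'
from h import *
im,d,P,c=cloud("wrist"); cv2.imwrite('pics/w1.png',im)
go(.6135,.1893,.14,-19.3)
print(proj(c,[.6135,.1893,.06]), proj(c,[.6,.149,.06]), proj(c,[.629,.231,.06]))
E
```

```text
time_s: 1.6
tcp_pos: [0.3866, 0.4379, 0.2938]
tcp_rot: [[-0.0, 0.944, -0.331], [-0.0, -0.331, -0.944], [-1.0, -0.0, 0.0]]
wrist_force: [0.4, 0.8, 0.9]
finger_gap: 0.0908
time_s: 2.0
tcp_pos: [0.5003, 0.3144, 0.2939]
tcp_rot: [[-0.0, 0.944, -0.331], [-0.0, -0.331, -0.944], [-1.0, -0.0, 0.0]]
wrist_force: [0.7, 1.4, 0.2]
finger_gap: 0.091
time_s: 2.5
tcp_pos: [0.6122, 0.1901, 0.1913]
tcp_rot: [[-0.005, 0.942, -0.335], [-0.002, -0.335, -0.942], [-1.0, -0.004, 0.004]]
wrist_force: [-0.7, 2.3, 0.1]
finger_gap: 0.0749
t 2.55 tcp [0.6114 0.1922 0.1933] yaw -19.5 tilt 0.22 tooldx now(mm) [53.3  3.1  1.9] gap 75.0 F [-0.3 -0.2  0.7]
wx -0.2 then shift [53.3  2.9  2.1]
[317.23269411 194.74996954] [317.86767095 233.6038521 ] [317.97648004 151.22196262]
```

View pics/w1.png

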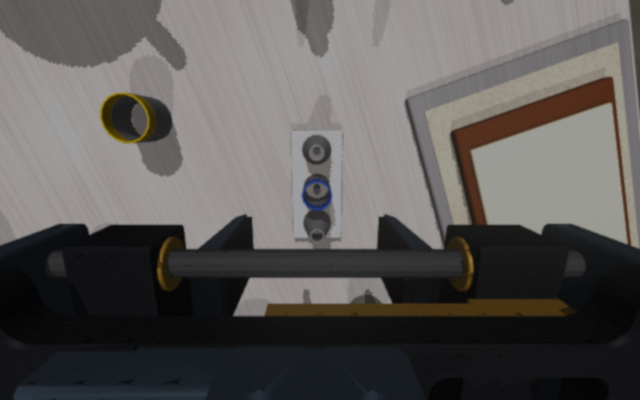

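The wrist view shows the blue rim centred near (317,192), close to the predicted (317,195), with the row vertical, so the yaw is right. I'll refine the position with the rim fit.

```bash
python3 - <<'E'
from h import *
c=imaging.get_calibration("wrist"); im=cv2.imread('pics/w1.png')
m=MASK['blue'](hsv(im)).astype(np.uint8); m[:150]=0;m[240:]=0
cn=max(cv2.findContours(m,0,cv2.CHAIN_APPROX_NONE)[0],key=len)[:,0].astype(float)
hull=cv2.convexHull(cn.astype(np.float32))[:,0]; e=cv2.minEnclosingCircle(hull); print(e)
print('blue',circ(ray(c,hull,.06)[:,:2],.016), ray(c,[(316.5,150),(317,231)],.06).round(4))
m=MASK['yellow'](hsv(im)).astype(np.uint8)
n,l,s,_=cv2.connectedComponentsWithStats(m); q=np.argwhere(l==1+s[1:,4].argmax())[:,::-1]
hull=cv2.convexHull(q.astype(np.float32))[:,0]; print('yellow',circ(ray(c,hull,.05)[:,:2]))
go(.6135,.1893,.14,-19.3)
E
```

```text
((316.5, 196.375), 13.707420349121094)
blue (array([0.61258083, 0.19210367]), np.float64(0.0011077027042077504)) [[0.6274 0.2347 0.06  ]
 [0.5993 0.1536 0.06  ]]
yellow (array([0.45601236, 0.3292498 , 0.02551681]), np.float64(0.0010982244463244326))
t 2.55 tcp [0.6114 0.1922 0.1933] yaw -19.5 tilt 0.22 tooldx now(mm) [53.3  3.1  1.9] gap 75.0 F [-0.3 -0.2  0.7]
wx -0.2 then shift [53.3  2.9  2.1]
```

```bash

python3 -m pendant '[{"fingers":75,"x":25,"y":2,"z":1.5,"wx":0,"wy":0,"wz":0},{"fingers":75,"x":25,"y":0,"z":0,"wx":0,"wy":0,"wz":0},{"fingers":75,"x":25,"y":0,"z":0,"wx":0,"wy":0,"wz":0},{"fingers":75,"x":25,"y":0,"z":0,"wx":0,"wy":0,"wz":0},{"fingers":75,"x":0,"y":0,"z":0,"wx":0,"wy":0,"wz":0}]'
python3 - <<'E'
from h import *
go(.613,.190,.026,-19.3)
im,d,P,c=cloud("scene"); cv2.imwrite('pics/s2.png',cv2.resize(im[180:300,340:500],None,fx=5,fy=5))
E
```

```text
time_s: 3.05
tcp_pos: [0.6106, 0.1929, 0.0937]
tcp_rot: [[-0.004, 0.944, -0.33], [-0.001, -0.33, -0.944], [-1.0, -0.004, 0.002]]
wrist_force: [-0.8, -0.3, 0.3]
finger_gap: 0.0747
t 3.05 tcp [0.6106 0.1929 0.0937] yaw -19.28 tilt 0.24 tooldx now(mm) [67.7  3.5  1.8] gap 74.7 F [-0.8 -0.3  0.3]
wx 0.02 then shift [67.7  3.2  2. ]
```

View pics/s2.png

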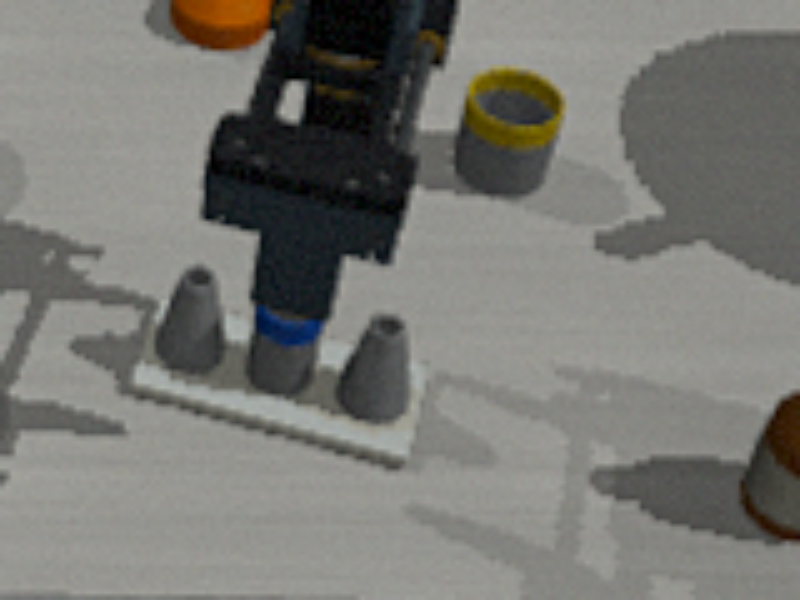

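```bash

python3 -m pendant '[{"fingers":75,"x":0,"y":3.2,"z":2,"wx":0,"wy":0,"wz":0.23},{"fingers":75,"x":25,"y":0,"z":0,"wx":0,"wy":0,"wz":0},{"fingers":75,"x":25,"y":0,"z":0,"wx":0,"wy":0,"wz":0},{"fingers":75,"x":17,"y":0,"z":0,"wx":0,"wy":0,"wz":0},{"fingers":75,"x":0,"y":0,"z":0,"wx":0,"wy":0,"wz":0}]'
python3 - <<'E'
from h import *
go(.613,.190,.026,-19.3)
E
```

```text
time_s: 3.6
tcp_pos: [0.615, 0.1892, 0.0284]
tcp_rot: [[0.003, 0.944, -0.331], [-0.002, -0.331, -0.944], [-1.0, 0.003, 0.001]]
wrist_force: [0.0, -0.4, 0.1]
finger_gap: 0.0751
t 3.6 tcp [0.615  0.1892 0.0284] yaw -19.33 tilt 0.19 tooldx now(mm) [ 2.4 -2.2 -0.1] gap 75.1 F [ 0.  -0.4  0.1]
wx -0.03 then shift [ 2.4 -2.2 -0.1]
```

```bash

python3 -m pendant '[{"fingers":20,"x":1,"y":-1.5,"z":0,"wx":0,"wy":0,"wz":-0.1},{"fingers":20,"x":0,"y":0,"z":0,"wx":0,"wy":0,"wz":0},{"fingers":20,"x":0,"y":0,"z":0,"wx":0,"wy":0,"wz":0},{"fingers":20,"x":0,"y":0,"z":0,"wx":0,"wy":0,"wz":0},{"fingers":20,"x":0,"y":0,"z":0,"wx":0,"wy":0,"wz":0}]' 12
python3 -m pendant '[{"fingers":20,"x":0,"y":0,"z":0,"wx":0,"wy":0,"wz":0},{"fingers":20,"x":0,"y":0,"z":0,"wx":0,"wy":0,"wz":0}]' 12
```

```text
time_s: 4.1
tcp_pos: [0.6142, 0.1898, 0.0282]
tcp_rot: [[0.003, 0.944, -0.331], [-0.001, -0.331, -0.944], [-1.0, 0.003, -0.0]]
wrist_force: [-0.0, 0.4, 0.5]
finger_gap: 0.0378
time_s: 4.3
tcp_pos: [0.614, 0.1898, 0.0279]
tcp_rot: [[0.002, 0.944, -0.331], [-0.001, -0.331, -0.944], [-1.0, 0.002, -0.0]]
wrist_force: [-0.1, -0.1, 4.5]
finger_gap: 0.0307
```

```bash

python3 -m pendant '[{"fingers":20,"x":0,"y":0,"z":0,"wx":0,"wy":0,"wz":0},{"fingers":20,"x":-6,"y":0,"z":0,"wx":0,"wy":0,"wz":0},{"fingers":20,"x":-10,"y":0,"z":0,"wx":0,"wy":0,"wz":0},{"fingers":20,"x":-12,"y":0,"z":0,"wx":0,"wy":0,"wz":0},{"fingers":20,"x":-12,"y":0,"z":0,"wx":0,"wy":0,"wz":0}]' 12
python3 -m pendant '[{"fingers":20,"x":-15,"y":0,"z":0,"wx":0,"wy":0,"wz":0},{"fingers":20,"x":-20,"y":0,"z":0,"wx":0,"wy":0,"wz":0},{"fingers":20,"x":-20,"y":0,"z":0,"wx":0,"wy":0,"wz":0},{"fingers":20,"x":-15,"y":0,"z":0,"wx":0,"wy":0,"wz":0},{"fingers":20,"x":0,"y":0,"z":0,"wx":0,"wy":0,"wz":0}]' 12
python3 - <<'E'
from h import *
im,d,P,c=cloud("scene"); a=cv2.resize(im[150:290,320:460],None,fx=4,fy=4)
im,d,P,c=cloud("side"); b=cv2.resize(im[80:220,300:440],None,fx=2,fy=2)
cv2.imwrite('pics/s3.png',a);cv2.imwrite('pics/s3b.png',b)
go(.6515,-.170,.15,-19.3)
E
```

```text
time_s: 4.8
tcp_pos: [0.614, 0.1899, 0.0691]
tcp_rot: [[0.003, 0.944, -0.331], [-0.001, -0.331, -0.944], [-1.0, 0.003, -0.0]]
wrist_force: [1.0, -0.7, -0.5]
finger_gap: 0.031
time_s: 5.3
tcp_pos: [0.615, 0.1901, 0.1408]
tcp_rot: [[0.006, 0.944, -0.331], [0.0, -0.331, -0.944], [-1.0, 0.006, -0.002]]
wrist_force: [0.3, 0.2, -0.2]
finger_gap: 0.0307
t 5.4 tcp [0.6137 0.1898 0.1381] yaw -19.33 tilt 0.16 tooldx now(mm) [-11.6 154.8 327.1] gap 30.7 F [ 0.4  0.2 -0.2]
wx -0.03 then shift [-11.9 154.6 327.1]
```

View pics/s3.png

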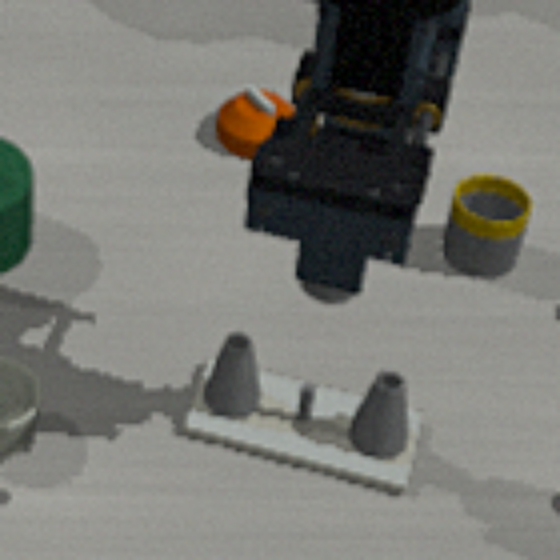

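View pics/s3b.png

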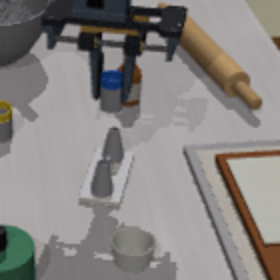

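The cutter is held and the pegs, nozzles and rack are intact. Next I'll carry it to the base.

```bash

python3 -m pendant '[{"fingers":20,"x":0,"y":8,"z":17,"wx":0,"wy":0,"wz":0},{"fingers":20,"x":0,"y":15,"z":32,"wx":0,"wy":0,"wz":0},{"fingers":20,"x":0,"y":17,"z":36,"wx":0,"wy":0,"wz":0},{"fingers":20,"x":0,"y":17,"z":36,"wx":0,"wy":0,"wz":0},{"fingers":20,"x":0,"y":17,"z":36,"wx":0,"wy":0,"wz":0}]' 12
python3 -m pendant '[{"fingers":20,"x":0,"y":17,"z":36,"wx":0,"wy":0,"wz":0},{"fingers":20,"x":0,"y":17,"z":36,"wx":0,"wy":0,"wz":0},{"fingers":20,"x":0,"y":17,"z":36,"wx":0,"wy":0,"wz":0},{"fingers":20,"x":0,"y":15,"z":32,"wx":0,"wy":0,"wz":0},{"fingers":20,"x":0,"y":10,"z":21,"wx":0,"wy":0,"wz":0}]' 12
python3 - <<'E'
from h import *
go(.6515,-.170,.15,-19.3)
E
```

```text
time_s: 5.9
tcp_pos: [0.6309, 0.0148, 0.1369]
tcp_rot: [[0.001, 0.944, -0.331], [-0.001, -0.331, -0.944], [-1.0, 0.001, 0.001]]
wrist_force: [0.9, 0.3, -0.6]
finger_gap: 0.0307
time_s: 6.4
tcp_pos: [0.6491, -0.1634, 0.137]
tcp_rot: [[0.001, 0.943, -0.333], [-0.001, -0.333, -0.943], [-1.0, 0.001, 0.001]]
wrist_force: [-0.0, 0.9, -0.1]
finger_gap: 0.0307
t 6.4 tcp [ 0.6491 -0.1634  0.137 ] yaw -19.43 tilt 0.06 tooldx now(mm) [-13.    4.5   5.5] gap 30.7 F [-0.   0.9 -0.1]
wx -0.13 then shift [-13.    4.5   5.5]
```

```bash

python3 -m pendant '[{"fingers":20,"x":15,"y":1,"z":0,"wx":0,"wy":0,"wz":0},{"fingers":20,"x":25,"y":0,"z":0,"wx":0,"wy":0,"wz":0},{"fingers":20,"x":25,"y":0,"z":0,"wx":0,"wy":0,"wz":0},{"fingers":20,"x":20,"y":0,"z":0,"wx":0,"wy":0,"wz":0},{"fingers":20,"x":0,"y":0,"z":0,"wx":0,"wy":0,"wz":0}]' 12
python3 - <<'E'
from h import *
go(.6515,-.170,.023,-19.3)
out=[]
for n,(u,v) in dict(scene=(243,250),side=(393,240)).items():
    im,d,P,c=cloud(n); cv2.imwrite(f'pics/s4{n}.png',cv2.resize(im[v-50:v+50,u-50:u+50],None,fx=6,fy=6,interpolation=cv2.INTER_CUBIC))
    m=MASK['blue'](hsv(im)); q=P[m]; q=q[~np.isnan(q[:,0])]; print(n,len(q),q.mean(0).round(4),circ(q[:,:2],.016))
E
```

```text
time_s: 6.9
tcp_pos: [0.6484, -0.1595, 0.0493]
tcp_rot: [[-0.004, 0.944, -0.331], [0.001, -0.331, -0.944], [-1.0, -0.004, 0.0]]
wrist_force: [0.3, 0.7, -1.1]
finger_gap: 0.0304
t 6.9 tcp [ 0.6484 -0.1595  0.0493] yaw -19.32 tilt 0.23 tooldx now(mm) [26.3  6.5  8.8] gap 30.4 F [ 0.3  0.7 -1.1]
wx -0.02 then shift [26.3  6.4  8.9]
scene 60 [ 0.1536  0.6582 -0.0611] (array([-0.30051818,  1.38980113]), np.float64(1.246765642236989))
side 633 [ 0.345   1.1618 -0.0443] (array([0.3871028 , 1.42893172]), np.float64(0.761229729086781))
```

View pics/s4scene.png

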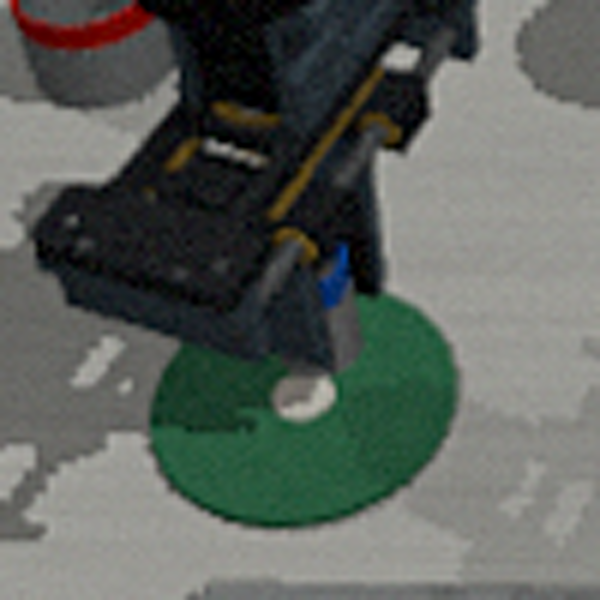

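View pics/s4side.png

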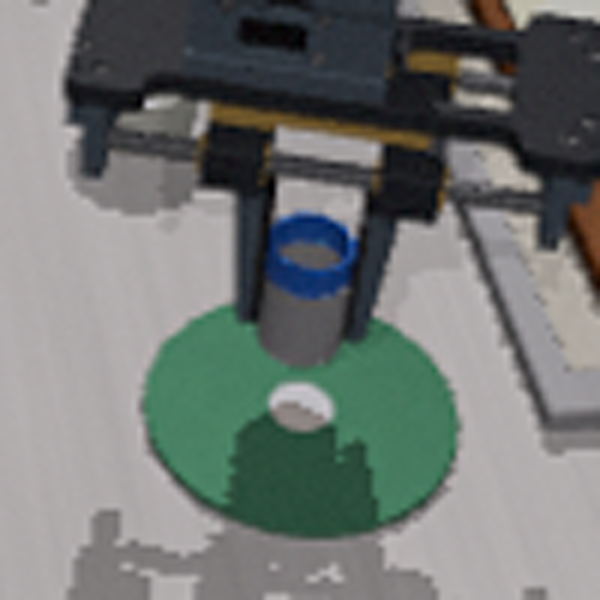

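```bash
python3 - <<'E'
from h import *
go(.6515,-.170,.023,-19.3)
c=imaging.get_calibration("side")
print(ray(c,[(311/6+343-.4,241/6+190-.4)],.0813), ray(c,[(302/6+343-.4,407/6+190-.4)],.005))
im,d,P,c=cloud("side"); m=MASK['blue'](hsv(im)); w=np.zeros_like(m);w[215:250,370:420]=1; q=P[m&(w>0)]; q=q[~np.isnan(q[:,0])]; print(len(q),circ(q[:,:2],.0155), q[:,2].max())
go(.6515,-.170,.023,-19.3)
E
```

```text
t 7.0 tcp [ 0.6505 -0.1601  0.0526] yaw -19.32 tilt 0.04 tooldx now(mm) [29.6  4.2  9. ] gap 30.7 F [-0.3 -0.2  0.8]
wx -0.02 then shift [29.6  4.2  9. ]
[[ 0.6494889  -0.15732102  0.0813    ]] [[ 0.65099558 -0.16949281  0.005     ]]
135 (array([ 0.64929951, -0.16160495]), np.float64(0.001508581516990457)) 0.10098124581496648
t 7.05 tcp [ 0.6512 -0.1603  0.0535] yaw -19.32 tilt 0.14 tooldx now(mm) [30.5  3.4  9. ] gap 30.7 F [-0.5  0.3  0.2]
wx -0.02 then shift [30.5  3.5  9. ]
```

```bash

python3 -m pendant '[{"fingers":20,"x":0,"y":3.4,"z":9,"wx":0,"wy":0,"wz":0},{"fingers":20,"x":12,"y":0,"z":0,"wx":0,"wy":0,"wz":0},{"fingers":20,"x":10,"y":0,"z":0,"wx":0,"wy":0,"wz":0},{"fingers":20,"x":0,"y":0,"z":0,"wx":0,"wy":0,"wz":0},{"fingers":20,"x":0,"y":0,"z":0,"wx":0,"wy":0,"wz":0}]' 12
python3 - <<'E'
from h import *
go(.6515,-.170,.023,-19.3)
im,d,P,c=cloud("side"); m=MASK['blue'](hsv(im)); w=np.zeros_like(m);w[215:270,370:420]=1; q=P[m&(w>0)]; q=q[~np.isnan(q[:,0])]; print(len(q),circ(q[:,:2],.0155), np.percentile(q[:,2],98)); cv2.imwrite(f'pics/s5.png',cv2.resize(im[190:290,343:443],None,fx=6,fy=6,interpolation=cv2.INTER_CUBIC))
go(.6515,-.170,.023,-19.3)
E
```

```text
time_s: 7.55
tcp_pos: [0.6511, -0.1697, 0.0306]
tcp_rot: [[0.001, 0.944, -0.331], [-0.0, -0.331, -0.944], [-1.0, 0.001, -0.0]]
wrist_force: [-0.3, 0.3, -1.1]
finger_gap: 0.0309
t 7.55 tcp [ 0.6511 -0.1697  0.0306] yaw -19.33 tilt 0.07 tooldx now(mm) [7.6 0.5 0.1] gap 30.9 F [-0.3  0.3 -1.1]
wx -0.03 then shift [7.6 0.5 0.1]
125 (array([ 0.64971013, -0.17119616]), np.float64(0.0015913746531377759)) 0.07007987632061001
t 7.6 tcp [ 0.6513 -0.1698  0.0309] yaw -19.32 tilt 0.11 tooldx now(mm) [7.9 0.2 0.2] gap 30.7 F [ 0.1 -0.3 -0.5]
wx -0.02 then shift [7.9 0.2 0.2]
```

View pics/s5.png

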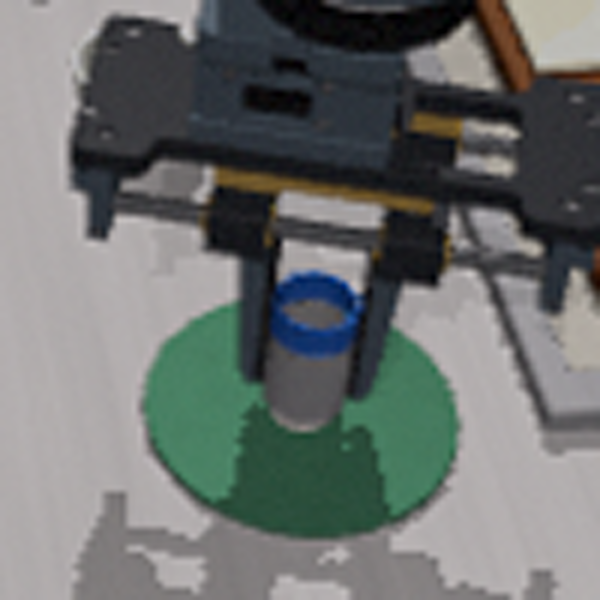

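The cutter is centred over the dot and still held. I'll lower it gently.

```bash

python3 -m pendant '[{"fingers":20,"x":3,"y":0.5,"z":0,"wx":0,"wy":0,"wz":0},{"fingers":20,"x":3,"y":0,"z":0,"wx":0,"wy":0,"wz":0},{"fingers":20,"x":0,"y":0,"z":0,"wx":0,"wy":0,"wz":0}]' 12
python3 -m pendant '[{"fingers":20,"x":1,"y":0,"z":0,"wx":0,"wy":0,"wz":0},{"fingers":20,"x":0,"y":0,"z":0,"wx":0,"wy":0,"wz":0}]' 12
python3 -m pendant '[{"fingers":20,"x":1,"y":0,"z":0,"wx":0,"wy":0,"wz":0},{"fingers":20,"x":0,"y":0,"z":0,"wx":0,"wy":0,"wz":0}]' 12
```

```text
time_s: 7.9
tcp_pos: [0.6517, -0.17, 0.0247]
tcp_rot: [[0.002, 0.944, -0.331], [-0.001, -0.331, -0.944], [-1.0, 0.002, -0.0]]
wrist_force: [-1.2, -0.3, -0.1]
finger_gap: 0.0307
time_s: 8.1
tcp_pos: [0.6518, -0.1701, 0.024]
tcp_rot: [[0.002, 0.944, -0.331], [-0.001, -0.331, -0.944], [-1.0, 0.002, 0.0]]
wrist_force: [0.4, 0.9, -1.3]
finger_gap: 0.0306
time_s: 8.3
tcp_pos: [0.6518, -0.1701, 0.023]
tcp_rot: [[0.002, 0.944, -0.331], [-0.001, -0.331, -0.944], [-1.0, 0.002, 0.0]]
wrist_force: [-0.4, -0.7, -0.3]
finger_gap: 0.0307
```

```bash

python3 -m pendant '[{"fingers":20,"x":0.7,"y":0,"z":0,"wx":0,"wy":0,"wz":0},{"fingers":20,"x":0,"y":0,"z":0,"wx":0,"wy":0,"wz":0}]' 12
python3 -m pendant '[{"fingers":20,"x":0.7,"y":0,"z":0,"wx":0,"wy":0,"wz":0},{"fingers":20,"x":0,"y":0,"z":0,"wx":0,"wy":0,"wz":0}]' 12
```

```text
time_s: 8.5
tcp_pos: [0.6519, -0.1701, 0.0229]
tcp_rot: [[0.002, 0.944, -0.331], [-0.001, -0.331, -0.944], [-1.0, 0.002, 0.0]]
wrist_force: [-2.8, 1.8, 6.8]
finger_gap: 0.0306
time_s: 8.7
tcp_pos: [0.6519, -0.1701, 0.0226]
tcp_rot: [[0.003, 0.944, -0.331], [-0.001, -0.331, -0.944], [-1.0, 0.003, 0.0]]
wrist_force: [-3.9, 1.2, 13.1]
finger_gap: 0.0306
```

Contact. Back off slightly on load and release.

```bash

python3 -m pendant '[{"fingers":20,"x":-0.7,"y":0,"z":0,"wx":0,"wy":0,"wz":0},{"fingers":31,"x":0,"y":0,"z":0,"wx":0,"wy":0,"wz":0},{"fingers":36,"x":0,"y":0,"z":0,"wx":0,"wy":0,"wz":0},{"fingers":60,"x":0,"y":0,"z":0,"wx":0,"wy":0,"wz":0},{"fingers":60,"x":0,"y":0,"z":0,"wx":0,"wy":0,"wz":0}]' 12
python3 -m pendant '[{"fingers":75,"x":0,"y":0,"z":0,"wx":0,"wy":0,"wz":0},{"fingers":75,"x":-10,"y":0,"z":0,"wx":0,"wy":0,"wz":0},{"fingers":75,"x":-25,"y":0,"z":0,"wx":0,"wy":0,"wz":0},{"fingers":75,"x":-30,"y":0,"z":0,"wx":0,"wy":0,"wz":0},{"fingers":75,"x":-40,"y":0,"z":0,"wx":0,"wy":0,"wz":0}]' 12
python3 - <<'E'
from h import *
go(.4565,.327,.12,-19.3)
im,d,P,c=cloud("side"); cv2.imwrite(f'pics/s6.png',cv2.resize(im[190:290,343:443],None,fx=6,fy=6,interpolation=cv2.INTER_CUBIC))
m=MASK['blue'](hsv(im)); w=np.zeros_like(m);w[215:270,370:420]=1; q=P[m&(w>0)]; q=q[~np.isnan(q[:,0])]; print(len(q),circ(q[:,:2],.0155), np.percentile(q[:,2],98))
E
```

```text
time_s: 9.2
tcp_pos: [0.6518, -0.1701, 0.0222]
tcp_rot: [[0.002, 0.944, -0.331], [-0.001, -0.331, -0.944], [-1.0, 0.002, 0.0]]
wrist_force: [-0.2, -0.4, 0.1]
finger_gap: 0.0491
time_s: 9.7
tcp_pos: [0.6508, -0.1697, 0.1279]
tcp_rot: [[0.0, 0.944, -0.331], [0.0, -0.331, -0.944], [-1.0, 0.0, -0.0]]
wrist_force: [1.1, 0.1, 0.5]
finger_gap: 0.0753
t 9.7 tcp [ 0.6508 -0.1697  0.1279] yaw -19.33 tilt 0.0 tooldx now(mm) [   7.9 -347.7 -404.4] gap 75.3 F [1.1 0.1 0.5]
wx -0.03 then shift [   7.9 -347.5 -404.6]
114 (array([ 0.65043788, -0.17130838]), np.float64(0.0012696450974013086)) 0.057279679528253837
```

View pics/s6.png

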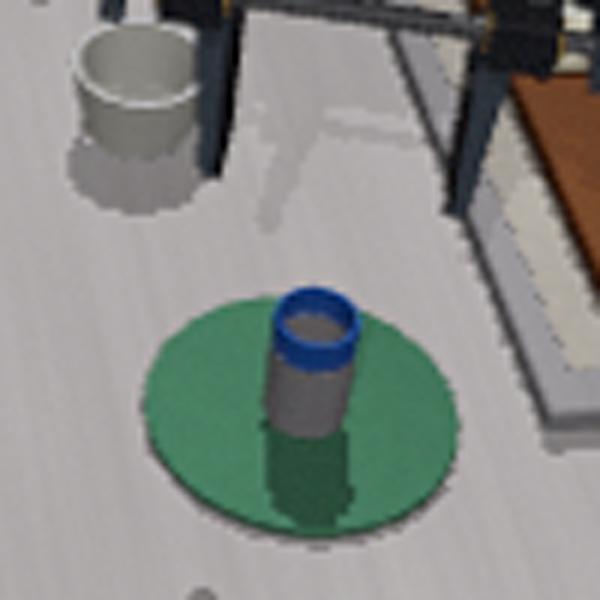

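The blue cutter stands upright on the middle of the base. Now the yellow one.

```bash

python3 -m pendant '[{"fingers":75,"x":-5,"y":-23,"z":-27,"wx":0,"wy":0,"wz":0},{"fingers":75,"x":0,"y":-23,"z":-27,"wx":0,"wy":0,"wz":0},{"fingers":75,"x":0,"y":-23,"z":-27,"wx":0,"wy":0,"wz":0},{"fingers":75,"x":0,"y":-23,"z":-27,"wx":0,"wy":0,"wz":0},{"fingers":75,"x":0,"y":-23,"z":-27,"wx":0,"wy":0,"wz":0}]'
python3 -m pendant '[{"fingers":85,"x":0,"y":-23,"z":-27,"wx":0,"wy":0,"wz":0},{"fingers":85,"x":0,"y":-23,"z":-27,"wx":0,"wy":0,"wz":0},{"fingers":85,"x":0,"y":-23,"z":-27,"wx":0,"wy":0,"wz":0},{"fingers":85,"x":0,"y":-23,"z":-27,"wx":0,"wy":0,"wz":0},{"fingers":85,"x":0,"y":-23,"z":-27,"wx":0,"wy":0,"wz":0}]'
python3 -m pendant '[{"fingers":85,"x":0,"y":-24,"z":-27,"wx":0,"wy":0,"wz":0},{"fingers":85,"x":0,"y":-23,"z":-27,"wx":0,"wy":0,"wz":0},{"fingers":85,"x":0,"y":-23,"z":-27,"wx":0,"wy":0,"wz":0},{"fingers":85,"x":0,"y":-23,"z":-27,"wx":0,"wy":0,"wz":0},{"fingers":85,"x":0,"y":-23,"z":-27,"wx":0,"wy":0,"wz":0}]'
python3 -m pendant '[{"fingers":85,"x":0,"y":0,"z":0,"wx":0,"wy":0,"wz":0}]'
python3 - <<'E'
from h import *
go(.4565,.3275,.12,-19.3)
im,d,P,c=cloud("wrist"); cv2.imwrite('pics/w7.png',im)
m=MASK['yellow'](hsv(im)).astype(np.uint8)
n,l,s,_=cv2.connectedComponentsWithStats(m); q=np.argwhere(l==1+s[1:,4].argmax())[:,::-1]
print(len(q), q.min(0),q.max(0)); p=P[m>0]; p=p[~np.isnan(p[:,0])]; print(np.percentile(p[:,2],[2,50,98])); t=p[(p[:,2]>.046)&(p[:,2]<.056)]; print(len(t),circ(t[:,:2],.0245), circ(t[:,:2]))
go(.4565,.3275,.016,-19.3)
E
```

```text
time_s: 10.25
tcp_pos: [0.5873, -0.0034, 0.1328]
tcp_rot: [[0.003, 0.944, -0.331], [-0.001, -0.331, -0.944], [-1.0, 0.003, -0.0]]
wrist_force: [1.2, 0.5, 0.1]
finger_gap: 0.0746
time_s: 10.75
tcp_pos: [0.5235, 0.1622, 0.1325]
tcp_rot: [[0.003, 0.944, -0.331], [-0.001, -0.331, -0.944], [-1.0, 0.003, -0.001]]
wrist_force: [0.3, -0.4, -0.3]
finger_gap: 0.0851
time_s: 11.25
tcp_pos: [0.4587, 0.3281, 0.1323]
tcp_rot: [[0.003, 0.944, -0.331], [-0.0, -0.331, -0.944], [-1.0, 0.003, -0.001]]
wrist_force: [0.9, 0.3, -0.1]
finger_gap: 0.0849
time_s: 11.35
tcp_pos: [0.4578, 0.3301, 0.1322]
tcp_rot: [[0.003, 0.945, -0.328], [0.001, -0.328, -0.945], [-1.0, 0.003, -0.001]]
wrist_force: [0.3, -1.0, 0.4]
finger_gap: 0.0849
t 11.35 tcp [0.4578 0.3301 0.1322] yaw -19.15 tilt 0.17 tooldx now(mm) [12.2 -0.5  2.9] gap 84.9 F [ 0.3 -1.   0.4]
wx 0.15 then shift [12.2 -0.4  2.9]
664 [287 182] [341 237]
[0.03648042 0.04811929 0.05119856]
399 (array([0.45575094, 0.32721215]), np.float64(0.0010508151616967982)) (array([0.45582783, 0.32712133, 0.02358038]), np.float64(0.0005171362963229898))
t 11.4 tcp [0.4586 0.3284 0.1321] yaw -19.17 tilt 0.17 tooldx now(mm) [116.1  -2.    1.6] gap 85.1 F [ 0.2 -0.   0.3]
wx 0.13 then shift [116.1  -1.6   1.5]
```

View pics/w7.png

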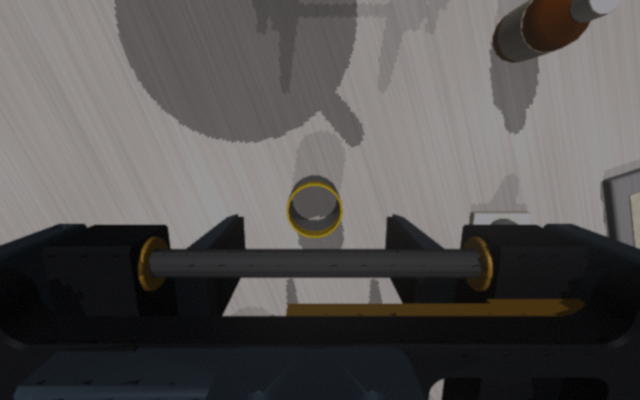

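```bash

python3 -m pendant '[{"fingers":85,"x":15,"y":-2.2,"z":2,"wx":0,"wy":0,"wz":0},{"fingers":85,"x":25,"y":0,"z":0,"wx":0,"wy":0,"wz":0},{"fingers":85,"x":25,"y":0,"z":0,"wx":0,"wy":0,"wz":0},{"fingers":85,"x":20,"y":0,"z":0,"wx":0,"wy":0,"wz":0},{"fingers":85,"x":0,"y":0,"z":0,"wx":0,"wy":0,"wz":0}]'
python3 - <<'E'
from h import *
go(.4558,.3272,.017,-19.3)
E
```

```text
time_s: 11.9
tcp_pos: [0.4559, 0.324, 0.0449]
tcp_rot: [[-0.001, 0.943, -0.332], [-0.003, -0.332, -0.943], [-1.0, 0.0, 0.003]]
wrist_force: [-0.6, 0.4, 1.6]
finger_gap: 0.0849
t 11.9 tcp [0.4559 0.324  0.0449] yaw -19.38 tilt 0.16 tooldx now(mm) [27.9 -1.1 -3.1] gap 84.9 F [-0.6  0.4  1.6]
wx -0.08 then shift [27.9 -1.1 -3. ]
```

```bash

python3 -m pendant '[{"fingers":85,"x":15,"y":-0.5,"z":-1.5,"wx":0,"wy":0,"wz":0},{"fingers":85,"x":13,"y":0,"z":0,"wx":0,"wy":0,"wz":0},{"fingers":70,"x":0,"y":0,"z":0,"wx":0,"wy":0,"wz":0},{"fingers":60,"x":0,"y":0,"z":0,"wx":0,"wy":0,"wz":0}]'
python3 - <<'E'
from h import *
go(.4558,.3272,.017,-19.3)
E
python3 -m pendant '[{"fingers":38,"x":0,"y":0,"z":0,"wx":0,"wy":0,"wz":0},{"fingers":38,"x":0,"y":0,"z":0,"wx":0,"wy":0,"wz":0},{"fingers":38,"x":0,"y":0,"z":0,"wx":0,"wy":0,"wz":0},{"fingers":38,"x":0,"y":0,"z":0,"wx":0,"wy":0,"wz":0}]' 12
```

```text
time_s: 12.3
tcp_pos: [0.4569, 0.3269, 0.0191]
tcp_rot: [[0.002, 0.944, -0.331], [-0.001, -0.331, -0.944], [-1.0, 0.002, -0.0]]
wrist_force: [-0.1, -0.2, 0.4]
finger_gap: 0.0716
t 12.3 tcp [0.4569 0.3269 0.0191] yaw -19.34 tilt 0.13 tooldx now(mm) [ 2.1 -1.2  0. ] gap 71.6 F [-0.1 -0.2  0.4]
wx -0.04 then shift [ 2.1 -1.2  0. ]
time_s: 12.7
tcp_pos: [0.457, 0.3272, 0.019]
tcp_rot: [[0.003, 0.944, -0.331], [-0.0, -0.331, -0.944], [-1.0, 0.003, -0.001]]
wrist_force: [-0.2, -0.3, 6.4]
finger_gap: 0.0503
```

```bash

python3 -m pendant '[{"fingers":38,"x":0,"y":0,"z":0,"wx":0,"wy":0,"wz":0},{"fingers":38,"x":-6,"y":0,"z":0,"wx":0,"wy":0,"wz":0},{"fingers":38,"x":-12,"y":0,"z":0,"wx":0,"wy":0,"wz":0},{"fingers":38,"x":-20,"y":0,"z":0,"wx":0,"wy":0,"wz":0},{"fingers":38,"x":-25,"y":0,"z":0,"wx":0,"wy":0,"wz":0}]' 12
python3 -m pendant '[{"fingers":38,"x":-25,"y":0,"z":0,"wx":0,"wy":0,"wz":0},{"fingers":38,"x":-25,"y":0,"z":0,"wx":0,"wy":0,"wz":0},{"fingers":38,"x":-10,"y":0,"z":0,"wx":0,"wy":0,"wz":0},{"fingers":38,"x":0,"y":0,"z":0,"wx":0,"wy":0,"wz":0},{"fingers":38,"x":0,"y":0,"z":0,"wx":0,"wy":0,"wz":0}]' 12
python3 - <<'E'
from h import *
go(.6515,-.17,.14,-19.3)
im,d,P,c=cloud("scene"); a=cv2.resize(im[120:260,380:520],None,fx=4,fy=4)
cv2.imwrite('pics/s8.png',a)
E
```

```text
time_s: 13.2
tcp_pos: [0.4561, 0.3269, 0.0825]
tcp_rot: [[0.001, 0.944, -0.331], [-0.001, -0.331, -0.944], [-1.0, 0.002, 0.001]]
wrist_force: [0.8, 0.1, -0.1]
finger_gap: 0.0505
time_s: 13.7
tcp_pos: [0.4561, 0.3269, 0.141]
tcp_rot: [[0.002, 0.944, -0.331], [-0.001, -0.331, -0.944], [-1.0, 0.002, 0.0]]
wrist_force: [-0.0, 0.3, -1.2]
finger_gap: 0.0506
t 13.7 tcp [0.4561 0.3269 0.141 ] yaw -19.33 tilt 0.11 tooldx now(mm) [  1.8 348.9 404.2] gap 50.6 F [-0.   0.3 -1.2]
wx -0.03 then shift [  1.  348.7 404.4]
```

View pics/s8.png

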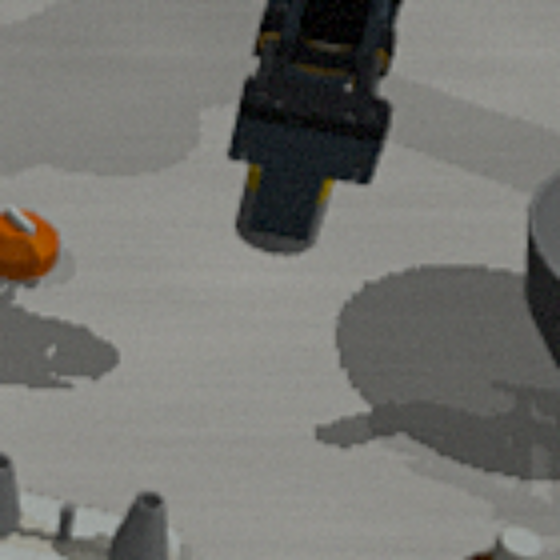

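Held, centred between the pads. Carry to above the base.

```bash

python3 -m pendant '[{"fingers":38,"x":0,"y":12,"z":14,"wx":0,"wy":0,"wz":0},{"fingers":38,"x":0,"y":24,"z":28,"wx":0,"wy":0,"wz":0},{"fingers":38,"x":0,"y":24,"z":28,"wx":0,"wy":0,"wz":0},{"fingers":38,"x":0,"y":24,"z":28,"wx":0,"wy":0,"wz":0},{"fingers":38,"x":0,"y":24,"z":28,"wx":0,"wy":0,"wz":0}]'
python3 -m pendant '[{"fingers":38,"x":0,"y":24,"z":28,"wx":0,"wy":0,"wz":0},{"fingers":38,"x":0,"y":24,"z":28,"wx":0,"wy":0,"wz":0},{"fingers":38,"x":0,"y":24,"z":28,"wx":0,"wy":0,"wz":0},{"fingers":38,"x":0,"y":24,"z":28,"wx":0,"wy":0,"wz":0},{"fingers":38,"x":0,"y":24,"z":28,"wx":0,"wy":0,"wz":0}]'
python3 -m pendant '[{"fingers":38,"x":0,"y":24,"z":28,"wx":0,"wy":0,"wz":0},{"fingers":38,"x":0,"y":24,"z":28,"wx":0,"wy":0,"wz":0},{"fingers":38,"x":0,"y":24,"z":28,"wx":0,"wy":0,"wz":0},{"fingers":38,"x":0,"y":24,"z":28,"wx":0,"wy":0,"wz":0},{"fingers":38,"x":0,"y":16,"z":18,"wx":0,"wy":0,"wz":0}]'
python3 -m pendant '[{"fingers":38,"x":0,"y":8,"z":9,"wx":0,"wy":0,"wz":0},{"fingers":38,"x":0,"y":0,"z":0,"wx":0,"wy":0,"wz":0},{"fingers":38,"x":0,"y":0,"z":0,"wx":0,"wy":0,"wz":0}]'
python3 - <<'E'
from h import *
go(.6515,-.17,.085,-19.3)
E
```

```text
time_s: 14.25
tcp_pos: [0.5163, 0.171, 0.1405]
tcp_rot: [[0.0, 0.944, -0.331], [-0.001, -0.331, -0.944], [-1.0, 0.0, 0.001]]
wrist_force: [0.2, 0.2, 0.0]
finger_gap: 0.0506
time_s: 14.75
tcp_pos: [0.5832, -0.0008, 0.1407]
tcp_rot: [[-0.0, 0.944, -0.331], [-0.0, -0.331, -0.944], [-1.0, 0.0, 0.0]]
wrist_force: [-0.4, -0.2, -0.8]
finger_gap: 0.0503
time_s: 15.25
tcp_pos: [0.6462, -0.1614, 0.1406]
tcp_rot: [[0.0, 0.943, -0.332], [-0.0, -0.332, -0.943], [-1.0, 0.0, 0.0]]
wrist_force: [0.5, -0.2, -0.9]
finger_gap: 0.0504
time_s: 15.55
tcp_pos: [0.6501, -0.1691, 0.1416]
tcp_rot: [[0.001, 0.944, -0.331], [0.0, -0.331, -0.944], [-1.0, 0.001, -0.0]]
wrist_force: [-0.1, 0.8, -0.3]
finger_gap: 0.0508
t 15.55 tcp [ 0.6501 -0.1691  0.1416] yaw -19.31 tilt 0.04 tooldx now(mm) [56.6  1.6  0.4] gap 50.8 F [-0.1  0.8 -0.3]
wx -0.01 then shift [56.6  1.6  0.4]
```

```bash

python3 -m pendant '[{"fingers":38,"x":14,"y":1.5,"z":0,"wx":0,"wy":0,"wz":0},{"fingers":38,"x":20,"y":0,"z":0,"wx":0,"wy":0,"wz":0},{"fingers":38,"x":20,"y":0,"z":0,"wx":0,"wy":0,"wz":0},{"fingers":38,"x":0,"y":0,"z":0,"wx":0,"wy":0,"wz":0},{"fingers":38,"x":0,"y":0,"z":0,"wx":0,"wy":0,"wz":0}]'
python3 - <<'E'
from h import *
go(.6515,-.17,.024,-19.3)
im,d,P,c=cloud("side"); cv2.imwrite(f'pics/s9.png',cv2.resize(im[180:280,343:443],None,fx=6,fy=6,interpolation=cv2.INTER_CUBIC))
m=MASK['yellow'](hsv(im)); w=np.zeros_like(m);w[180:270,360:430]=1; q=P[m&(w>0)]; q=q[~np.isnan(q[:,0])]; zt=np.percentile(q[:,2],97);t=q[q[:,2]>zt-.006]; print(len(t),circ(t[:,:2],.0245), zt)
im,d,P,c=cloud("scene"); cv2.imwrite(f'pics/s9b.png',cv2.resize(im[200:300,193:293],None,fx=6,fy=6,interpolation=cv2.INTER_CUBIC))
E
```

```text
time_s: 16.05
tcp_pos: [0.652, -0.1699, 0.0881]
tcp_rot: [[0.001, 0.944, -0.33], [-0.0, -0.33, -0.944], [-1.0, 0.001, -0.0]]
wrist_force: [0.3, -0.6, 0.3]
finger_gap: 0.0505
t 16.05 tcp [ 0.652  -0.1699  0.0881] yaw -19.28 tilt 0.07 tooldx now(mm) [64.1 -0.5  0.3] gap 50.5 F [ 0.3 -0.6  0.3]
wx 0.02 then shift [64.1 -0.4  0.3]
109 (array([ 0.65105772, -0.17052138]), np.float64(0.0013029008246560267)) 0.12041783414854818
```

View pics/s9.png

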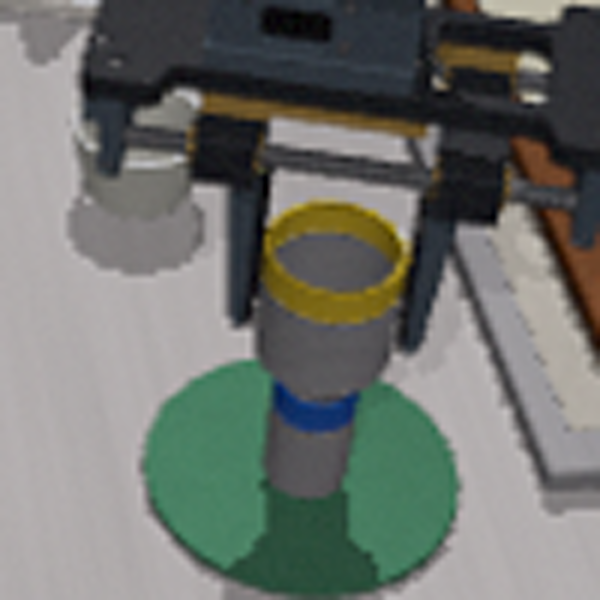

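View pics/s9b.png

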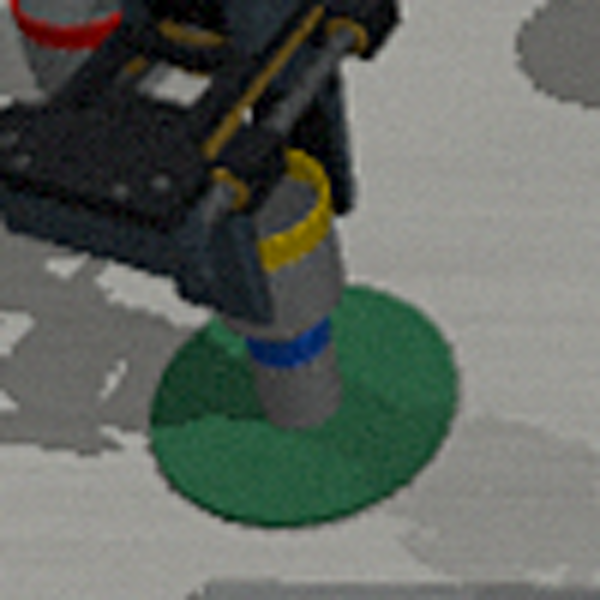

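Yellow is coaxial with blue to about 1 mm. Lowering it now.

```bash

python3 -m pendant '[{"fingers":38,"x":8,"y":-0.4,"z":0,"wx":0,"wy":0,"wz":0},{"fingers":38,"x":10,"y":0,"z":0,"wx":0,"wy":0,"wz":0},{"fingers":38,"x":10,"y":0,"z":0,"wx":0,"wy":0,"wz":0},{"fingers":38,"x":0,"y":0,"z":0,"wx":0,"wy":0,"wz":0}]'
python3 -m pendant '[{"fingers":38,"x":8,"y":0,"z":0,"wx":0,"wy":0,"wz":0},{"fingers":38,"x":10,"y":0,"z":0,"wx":0,"wy":0,"wz":0},{"fingers":38,"x":8,"y":0,"z":0,"wx":0,"wy":0,"wz":0},{"fingers":38,"x":0,"y":0,"z":0,"wx":0,"wy":0,"wz":0},{"fingers":38,"x":0,"y":0,"z":0,"wx":0,"wy":0,"wz":0}]'
python3 - <<'E'
from h import *
go(.6515,-.17,.024,-19.3)
E
```

```text
time_s: 16.55
tcp_pos: [0.6509, -0.1703, 0.0584]
tcp_rot: [[-0.001, 0.944, -0.331], [0.0, -0.331, -0.944], [-1.0, -0.001, -0.0]]
wrist_force: [-0.8, -0.1, -1.5]
finger_gap: 0.0506
time_s: 17.05
tcp_pos: [0.652, -0.1707, 0.0342]
tcp_rot: [[0.002, 0.944, -0.331], [-0.001, -0.331, -0.944], [-1.0, 0.002, 0.0]]
wrist_force: [0.1, -0.3, 0.1]
finger_gap: 0.0505
t 17.05 tcp [ 0.652  -0.1707  0.0342] yaw -19.33 tilt 0.11 tooldx now(mm) [10.2 -0.7 -0.5] gap 50.5 F [ 0.1 -0.3  0.1]
wx -0.03 then shift [10.2 -0.7 -0.5]
```

```bash

python3 -m pendant '[{"fingers":38,"x":4,"y":-0.5,"z":-0.5,"wx":0,"wy":0,"wz":0},{"fingers":38,"x":3,"y":0,"z":0,"wx":0,"wy":0,"wz":0},{"fingers":38,"x":1,"y":0,"z":0,"wx":0,"wy":0,"wz":0},{"fingers":38,"x":0,"y":0,"z":0,"wx":0,"wy":0,"wz":0}]'
python3 -m pendant '[{"fingers":38,"x":1,"y":0,"z":0,"wx":0,"wy":0,"wz":0},{"fingers":38,"x":0,"y":0,"z":0,"wx":0,"wy":0,"wz":0}]'
python3 -m pendant '[{"fingers":38,"x":0.7,"y":0,"z":0,"wx":0,"wy":0,"wz":0},{"fingers":38,"x":0,"y":0,"z":0,"wx":0,"wy":0,"wz":0}]'
```

```text
time_s: 17.45
tcp_pos: [0.6517, -0.17, 0.0262]
tcp_rot: [[0.002, 0.944, -0.331], [-0.001, -0.331, -0.944], [-1.0, 0.002, 0.0]]
wrist_force: [-0.6, 0.7, -0.3]
finger_gap: 0.0506
time_s: 17.65
tcp_pos: [0.6518, -0.17, 0.0253]
tcp_rot: [[0.002, 0.944, -0.331], [-0.001, -0.331, -0.944], [-1.0, 0.002, -0.0]]
wrist_force: [-0.1, -0.7, 0.3]
finger_gap: 0.0506
time_s: 17.85
tcp_pos: [0.6517, -0.17, 0.0246]
tcp_rot: [[0.002, 0.944, -0.331], [-0.001, -0.331, -0.944], [-1.0, 0.002, 0.0]]
wrist_force: [-0.3, 0.1, -0.5]
finger_gap: 0.0508
```

```bash

python3 -m pendant '[{"fingers":38,"x":0.7,"y":0,"z":0,"wx":0,"wy":0,"wz":0},{"fingers":38,"x":0,"y":0,"z":0,"wx":0,"wy":0,"wz":0}]'
python3 -m pendant '[{"fingers":38,"x":0.5,"y":0,"z":0,"wx":0,"wy":0,"wz":0},{"fingers":38,"x":0,"y":0,"z":0,"wx":0,"wy":0,"wz":0}]'
```

```text
time_s: 18.05
tcp_pos: [0.6518, -0.1701, 0.0241]
tcp_rot: [[0.002, 0.944, -0.331], [-0.001, -0.331, -0.944], [-1.0, 0.002, 0.0]]
wrist_force: [-1.4, -0.0, 1.4]
finger_gap: 0.0508
time_s: 18.25
tcp_pos: [0.6519, -0.1701, 0.024]
tcp_rot: [[0.002, 0.944, -0.331], [-0.001, -0.331, -0.944], [-1.0, 0.003, 0.0]]
wrist_force: [-2.7, 0.3, 8.2]
finger_gap: 0.0505
```

```bash

python3 -m pendant '[{"fingers":38,"x":-0.4,"y":0,"z":0,"wx":0,"wy":0,"wz":0},{"fingers":50,"x":0,"y":0,"z":0,"wx":0,"wy":0,"wz":0},{"fingers":55,"x":0,"y":0,"z":0,"wx":0,"wy":0,"wz":0},{"fingers":75,"x":0,"y":0,"z":0,"wx":0,"wy":0,"wz":0},{"fingers":75,"x":0,"y":0,"z":0,"wx":0,"wy":0,"wz":0}]'
python3 -m pendant '[{"fingers":85,"x":0,"y":0,"z":0,"wx":0,"wy":0,"wz":0},{"fingers":85,"x":-10,"y":0,"z":0,"wx":0,"wy":0,"wz":0},{"fingers":85,"x":-25,"y":0,"z":0,"wx":0,"wy":0,"wz":0},{"fingers":85,"x":-30,"y":0,"z":0,"wx":0,"wy":0,"wz":0},{"fingers":91,"x":-40,"y":0,"z":0,"wx":0,"wy":0,"wz":0}]'
python3 - <<'E'
from h import *
go(.4525,-.2985,.12,-19.3)
im,d,P,c=cloud("side"); cv2.imwrite(f'pics/s10.png',cv2.resize(im[190:290,343:443],None,fx=6,fy=6,interpolation=cv2.INTER_CUBIC))
for k,r in(('yellow',.0245),('blue',.0155)):
  m=MASK[k](hsv(im)); w=np.zeros_like(m);w[190:270,360:430]=1; q=P[m&(w>0)]; q=q[~np.isnan(q[:,0])]; zt=np.percentile(q[:,2],97);t=q[q[:,2]>zt-.006]; print(k,len(t),circ(t[:,:2],r), zt)
E
```

```text
time_s: 18.75
tcp_pos: [0.6517, -0.17, 0.0237]
tcp_rot: [[0.002, 0.944, -0.331], [-0.001, -0.331, -0.944], [-1.0, 0.002, -0.0]]
wrist_force: [-0.3, -0.0, 1.1]
finger_gap: 0.068
time_s: 19.25
tcp_pos: [0.6507, -0.1697, 0.1295]
tcp_rot: [[0.0, 0.944, -0.331], [-0.0, -0.331, -0.944], [-1.0, 0.0, 0.0]]
wrist_force: [0.5, -0.3, 0.1]
finger_gap: 0.0896
t 19.25 tcp [ 0.6507 -0.1697  0.1295] yaw -19.33 tilt 0.01 tooldx now(mm) [   9.4 -144.4  187.1] gap 89.6 F [ 0.5 -0.3  0.1]
wx -0.03 then shift [   9.5 -144.5  187.1]
yellow 93 (array([ 0.65042266, -0.17075227]), np.float64(0.0012838203286626626)) 0.05653909902254128
blue 56 (array([ 0.65080827, -0.1715965 ]), np.float64(0.001283372862889693)) 0.05668633479482987
```

View pics/s10.png

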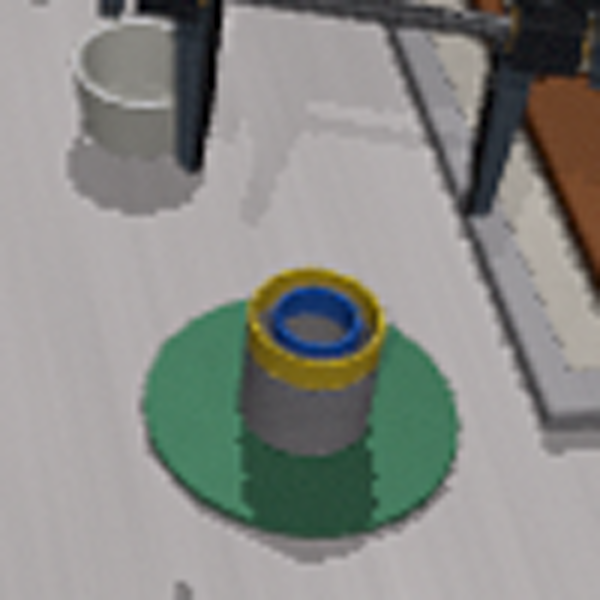

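Nested and upright. Now red.

```bash

python3 -m pendant '[{"fingers":91,"x":0,"y":-18,"z":23.4,"wx":0,"wy":0,"wz":0},{"fingers":91,"x":0,"y":-18,"z":23.4,"wx":0,"wy":0,"wz":0},{"fingers":91,"x":0,"y":-18,"z":23.4,"wx":0,"wy":0,"wz":0},{"fingers":91,"x":0,"y":-18,"z":23.4,"wx":0,"wy":0,"wz":0}]'
python3 -m pendant '[{"fingers":91,"x":0,"y":-18,"z":23.4,"wx":0,"wy":0,"wz":0},{"fingers":91,"x":0,"y":-18,"z":23.4,"wx":0,"wy":0,"wz":0},{"fingers":91,"x":0,"y":-18,"z":23.4,"wx":0,"wy":0,"wz":0},{"fingers":91,"x":0,"y":-18,"z":23.4,"wx":0,"wy":0,"wz":0},{"fingers":91,"x":0,"y":0,"z":0,"wx":0,"wy":0,"wz":0}]'
python3 - <<'E'
from h import *
im,d,P,c=cloud("wrist"); cv2.imwrite('pics/w11.png',im)
m=MASK['red'](hsv(im)); m[240:]=0; p=P[m]; p=p[~np.isnan(p[:,0])]; p=p[(abs(p[:,0]-.4525)<.05)&(abs(p[:,1]+.2985)<.05)];print(np.percentile(p[:,2],[2,50,98])); t=p[(p[:,2]>.046)&(p[:,2]<.056)]; print(len(t),circ(t[:,:2],.0335), circ(t[:,:2]))
go(.4525,-.2985,.019,-19.3)
E
```

```text
time_s: 19.7
tcp_pos: [0.5518, -0.235, 0.1294]
tcp_rot: [[0.003, 0.944, -0.331], [-0.001, -0.331, -0.944], [-1.0, 0.003, 0.0]]
wrist_force: [0.9, -1.1, -0.4]
finger_gap: 0.0909
time_s: 20.2
tcp_pos: [0.4514, -0.3004, 0.1292]
tcp_rot: [[0.002, 0.943, -0.333], [-0.001, -0.333, -0.943], [-1.0, 0.002, 0.001]]
wrist_force: [0.3, 0.8, -0.2]
finger_gap: 0.091
[0.03835532 0.04781016 0.05101551]
378 (array([ 0.45142338, -0.2988958 ]), np.float64(0.0011249712955287271)) (array([ 0.45160814, -0.2989352 ,  0.03245662]), np.float64(0.00043440269413336235))
t 20.25 tcp [ 0.4528 -0.2999  0.1292] yaw -19.45 tilt 0.16 tooldx now(mm) [110.2  -1.   -1.2] gap 91.5 F [-0.3 -0.4 -0.2]
wx -0.15 then shift [110.2  -0.7  -1.2]
```

View pics/w11.png

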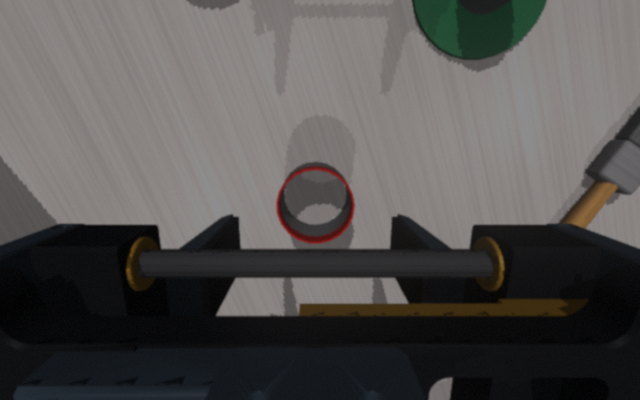

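```bash

python3 -m pendant '[{"fingers":91,"x":15,"y":-1,"z":-0.5,"wx":0,"wy":0,"wz":0},{"fingers":91,"x":25,"y":0,"z":0,"wx":0,"wy":0,"wz":0},{"fingers":91,"x":22,"y":0,"z":0,"wx":0,"wy":0,"wz":0},{"fingers":91,"x":0,"y":0,"z":0,"wx":0,"wy":0,"wz":0},{"fingers":91,"x":0,"y":0,"z":0,"wx":0,"wy":0,"wz":0}]'
python3 - <<'E'
from h import *
go(.4515,-.299,.019,-19.3)
E
```

```text
time_s: 20.75
tcp_pos: [0.4536, -0.2979, 0.067]
tcp_rot: [[0.002, 0.944, -0.33], [-0.001, -0.33, -0.944], [-1.0, 0.002, -0.0]]
wrist_force: [-0.6, -0.7, 0.4]
finger_gap: 0.0908
t 20.75 tcp [ 0.4536 -0.2979  0.067 ] yaw -19.29 tilt 0.13 tooldx now(mm) [48.  -1.8  1.7] gap 90.8 F [-0.6 -0.7  0.4]
wx 0.01 then shift [48.  -1.7  1.7]
```

```bash

python3 -m pendant '[{"fingers":91,"x":5,"y":-1.5,"z":1.5,"wx":0,"wy":0,"wz":0},{"fingers":91,"x":15,"y":0,"z":0,"wx":0,"wy":0,"wz":0},{"fingers":91,"x":15,"y":0,"z":0,"wx":0,"wy":0,"wz":0},{"fingers":91,"x":12.5,"y":0,"z":0,"wx":0,"wy":0,"wz":0},{"fingers":80,"x":0,"y":0,"z":0,"wx":0,"wy":0,"wz":0}]'
python3 - <<'E'
from h import *
go(.4515,-.299,.019,-19.3)
E
python3 -m pendant '[{"fingers":55,"x":0,"y":0,"z":0,"wx":0,"wy":0,"wz":0},{"fingers":55,"x":0,"y":0,"z":0,"wx":0,"wy":0,"wz":0},{"fingers":55,"x":0,"y":0,"z":0,"wx":0,"wy":0,"wz":0},{"fingers":55,"x":0,"y":0,"z":0,"wx":0,"wy":0,"wz":0},{"fingers":55,"x":0,"y":0,"z":0,"wx":0,"wy":0,"wz":0}]' 12
```

```text
time_s: 21.25
tcp_pos: [0.4508, -0.2989, 0.0182]
tcp_rot: [[0.001, 0.944, -0.331], [0.0, -0.331, -0.944], [-1.0, 0.001, -0.0]]
wrist_force: [-0.1, -0.3, 0.1]
finger_gap: 0.0855
t 21.25 tcp [ 0.4508 -0.2989  0.0182] yaw -19.33 tilt 0.06 tooldx now(mm) [-0.8  0.7 -0.1] gap 85.5 F [-0.1 -0.3  0.1]
wx -0.03 then shift [-0.8  0.7 -0.1]
time_s: 21.75
tcp_pos: [0.4516, -0.2995, 0.0196]
tcp_rot: [[0.003, 0.944, -0.331], [-0.002, -0.331, -0.944], [-1.0, 0.003, 0.0]]
wrist_force: [-0.1, 0.1, 7.2]
finger_gap: 0.069
```

```bash

python3 -m pendant '[{"fingers":55,"x":0,"y":0,"z":0,"wx":0,"wy":0,"wz":0},{"fingers":55,"x":-6,"y":0,"z":0,"wx":0,"wy":0,"wz":0},{"fingers":55,"x":-12,"y":0,"z":0,"wx":0,"wy":0,"wz":0},{"fingers":55,"x":-20,"y":0,"z":0,"wx":0,"wy":0,"wz":0},{"fingers":55,"x":-25,"y":0,"z":0,"wx":0,"wy":0,"wz":0}]' 12
python3 -m pendant '[{"fingers":55,"x":-25,"y":0,"z":0,"wx":0,"wy":0,"wz":0},{"fingers":55,"x":-25,"y":0,"z":0,"wx":0,"wy":0,"wz":0},{"fingers":55,"x":-10,"y":0,"z":0,"wx":0,"wy":0,"wz":0},{"fingers":55,"x":0,"y":0,"z":0,"wx":0,"wy":0,"wz":0},{"fingers":55,"x":0,"y":0,"z":0,"wx":0,"wy":0,"wz":0}]' 12
python3 - <<'E'
from h import *
go(.6515,-.17,.14,-19.3)
im,d,P,c=cloud("scene"); a=cv2.resize(im[110:260,140:290],None,fx=4,fy=4)
cv2.imwrite('pics/s12.png',a)
E
```

```text
time_s: 22.25
tcp_pos: [0.4507, -0.2988, 0.083]
tcp_rot: [[0.001, 0.944, -0.331], [-0.0, -0.331, -0.944], [-1.0, 0.001, -0.0]]
wrist_force: [0.8, -0.5, -0.9]
finger_gap: 0.069
time_s: 22.75
tcp_pos: [0.4506, -0.2988, 0.1415]
tcp_rot: [[0.002, 0.944, -0.331], [-0.0, -0.331, -0.944], [-1.0, 0.002, -0.0]]
wrist_force: [0.1, 0.7, -1.8]
finger_gap: 0.069
t 22.75 tcp [ 0.4506 -0.2988  0.1415] yaw -19.33 tilt 0.1 tooldx now(mm) [   1.8  146.9 -188. ] gap 69.0 F [ 0.1  0.7 -1.8]
wx -0.03 then shift [   1.5  147.  -187.9]
```

View pics/s12.png

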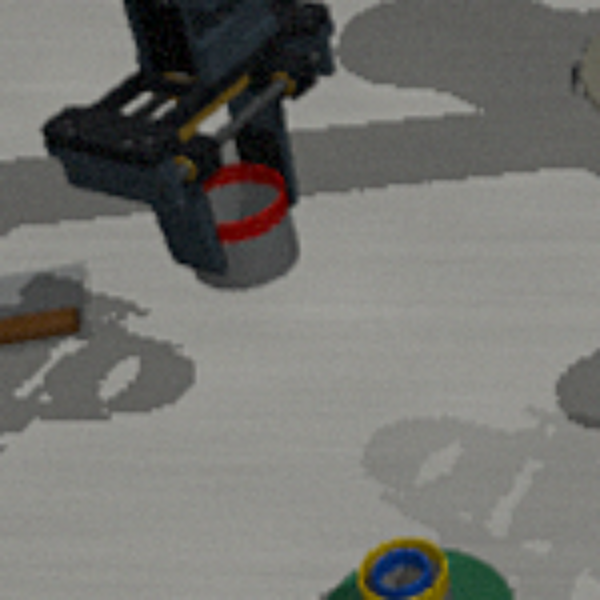

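```bash

python3 -m pendant '[{"fingers":55,"x":0,"y":8,"z":-10,"wx":0,"wy":0,"wz":0},{"fingers":55,"x":0,"y":16,"z":-20,"wx":0,"wy":0,"wz":0},{"fingers":55,"x":0,"y":22,"z":-28,"wx":0,"wy":0,"wz":0},{"fingers":55,"x":0,"y":22,"z":-28,"wx":0,"wy":0,"wz":0},{"fingers":55,"x":0,"y":22,"z":-28,"wx":0,"wy":0,"wz":0}]'
python3 -m pendant '[{"fingers":55,"x":0,"y":22,"z":-28,"wx":0,"wy":0,"wz":0},{"fingers":55,"x":0,"y":18,"z":-24,"wx":0,"wy":0,"wz":0},{"fingers":55,"x":0,"y":12,"z":-15,"wx":0,"wy":0,"wz":0},{"fingers":55,"x":0,"y":5,"z":-6.5,"wx":0,"wy":0,"wz":0},{"fingers":55,"x":0,"y":0,"z":0,"wx":0,"wy":0,"wz":0}]'
python3 -m pendant '[{"fingers":55,"x":12,"y":0,"z":0,"wx":0,"wy":0,"wz":0},{"fingers":55,"x":20,"y":0,"z":0,"wx":0,"wy":0,"wz":0},{"fingers":55,"x":20,"y":0,"z":0,"wx":0,"wy":0,"wz":0},{"fingers":55,"x":0,"y":0,"z":0,"wx":0,"wy":0,"wz":0},{"fingers":55,"x":0,"y":0,"z":0,"wx":0,"wy":0,"wz":0}]'
python3 - <<'E'
from h import *
go(.6515,-.17,.0246,-19.3)
im,d,P,c=cloud("side"); cv2.imwrite(f'pics/s13.png',cv2.resize(im[180:280,343:443],None,fx=6,fy=6,interpolation=cv2.INTER_CUBIC))
m=MASK['red'](hsv(im)); w=np.zeros_like(m);w[180:270,360:430]=1; q=P[m&(w>0)]; q=q[~np.isnan(q[:,0])]; zt=np.percentile(q[:,2],97);t=q[q[:,2]>zt-.006]; print(len(t),circ(t[:,:2],.0335), zt)
im,d,P,c=cloud("scene"); cv2.imwrite(f'pics/s13b.png',cv2.resize(im[200:300,193:293],None,fx=6,fy=6,interpolation=cv2.INTER_CUBIC))
go(.6515,-.17,.0246,-19.3)
E
```

```text
time_s: 23.3
tcp_pos: [0.5749, -0.2196, 0.1412]
tcp_rot: [[0.001, 0.944, -0.331], [0.0, -0.331, -0.944], [-1.0, 0.001, -0.0]]
wrist_force: [0.6, -0.4, -0.9]
finger_gap: 0.0689
time_s: 23.8
tcp_pos: [0.6521, -0.1698, 0.1413]
tcp_rot: [[0.001, 0.944, -0.33], [-0.0, -0.33, -0.944], [-1.0, 0.001, -0.0]]
wrist_force: [-0.8, -1.1, -0.7]
finger_gap: 0.0691
time_s: 24.3
tcp_pos: [0.6511, -0.1713, 0.0901]
tcp_rot: [[0.001, 0.943, -0.332], [-0.0, -0.332, -0.943], [-1.0, 0.001, 0.0]]
wrist_force: [0.1, 0.1, -0.6]
finger_gap: 0.0685
t 24.3 tcp [ 0.6511 -0.1713  0.0901] yaw -19.38 tilt 0.06 tooldx now(mm) [65.5 -0.1 -1.4] gap 68.5 F [ 0.1  0.1 -0.6]
wx -0.08 then shift [65.5 -0.  -1.4]
135 (array([ 0.65007318, -0.17157865]), np.float64(0.0013203169617370097)) 0.12161209283689318
t 24.4 tcp [ 0.652  -0.1713  0.0913] yaw -19.36 tilt 0.2 tooldx now(mm) [66.7 -1.2 -1.1] gap 68.9 F [ 0.   0.2 -1.3]
wx -0.06 then shift [66.7 -1.  -1.1]
```

View pics/s13.png

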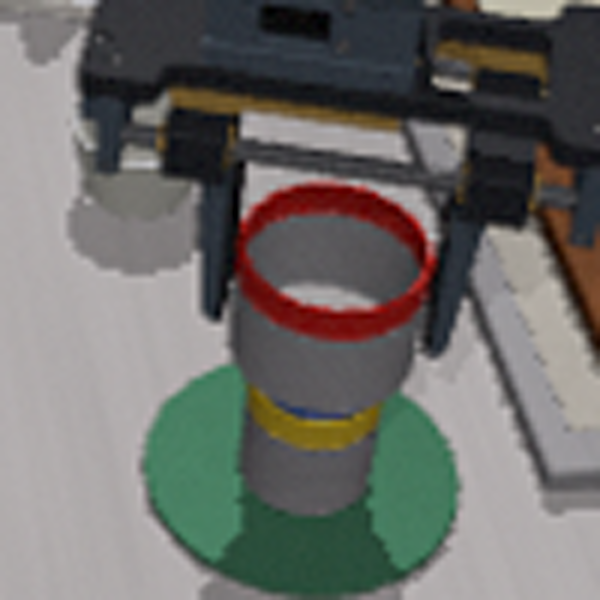

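View pics/s13b.png

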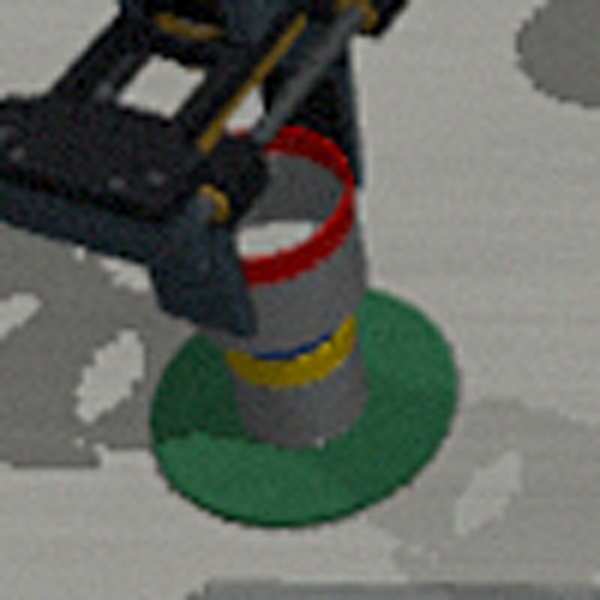

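Aligned within about 1 mm. Lower.

```bash

python3 -m pendant '[{"fingers":55,"x":8,"y":0,"z":-1,"wx":0,"wy":0,"wz":0},{"fingers":55,"x":10,"y":0,"z":0,"wx":0,"wy":0,"wz":0},{"fingers":55,"x":10,"y":0,"z":0,"wx":0,"wy":0,"wz":0},{"fingers":55,"x":0,"y":0,"z":0,"wx":0,"wy":0,"wz":0}]'
python3 -m pendant '[{"fingers":55,"x":8,"y":0,"z":0,"wx":0,"wy":0,"wz":0},{"fingers":55,"x":10,"y":0,"z":0,"wx":0,"wy":0,"wz":0},{"fingers":55,"x":8,"y":0,"z":0,"wx":0,"wy":0,"wz":0},{"fingers":55,"x":0,"y":0,"z":0,"wx":0,"wy":0,"wz":0},{"fingers":55,"x":0,"y":0,"z":0,"wx":0,"wy":0,"wz":0}]'
python3 - <<'E'
from h import *
go(.6515,-.17,.0246,-19.3)
E
```

```text
time_s: 24.8
tcp_pos: [0.6512, -0.1695, 0.0604]
tcp_rot: [[-0.001, 0.944, -0.331], [0.0, -0.331, -0.944], [-1.0, -0.001, -0.0]]
wrist_force: [-0.1, 0.6, -0.5]
finger_gap: 0.069
time_s: 25.3
tcp_pos: [0.6522, -0.1699, 0.0361]
tcp_rot: [[0.002, 0.944, -0.331], [-0.001, -0.331, -0.944], [-1.0, 0.002, 0.0]]
wrist_force: [-0.2, -0.0, -0.6]
finger_gap: 0.0686
t 25.3 tcp [ 0.6522 -0.1699  0.0361] yaw -19.33 tilt 0.11 tooldx now(mm) [11.5 -0.7  0.4] gap 68.6 F [-0.2 -0.  -0.6]
wx -0.03 then shift [11.5 -0.6  0.4]
```

```bash

python3 -m pendant '[{"fingers":55,"x":4,"y":-0.5,"z":0,"wx":0,"wy":0,"wz":0},{"fingers":55,"x":4,"y":0,"z":0,"wx":0,"wy":0,"wz":0},{"fingers":55,"x":1,"y":0,"z":0,"wx":0,"wy":0,"wz":0},{"fingers":55,"x":0,"y":0,"z":0,"wx":0,"wy":0,"wz":0}]'
python3 -m pendant '[{"fingers":55,"x":1,"y":0,"z":0,"wx":0,"wy":0,"wz":0},{"fingers":55,"x":0,"y":0,"z":0,"wx":0,"wy":0,"wz":0}]'
python3 -m pendant '[{"fingers":55,"x":0.7,"y":0,"z":0,"wx":0,"wy":0,"wz":0},{"fingers":55,"x":0,"y":0,"z":0,"wx":0,"wy":0,"wz":0}]'
python3 -m pendant '[{"fingers":55,"x":0.6,"y":0,"z":0,"wx":0,"wy":0,"wz":0},{"fingers":55,"x":0,"y":0,"z":0,"wx":0,"wy":0,"wz":0}]'
```

```text
time_s: 25.7
tcp_pos: [0.6517, -0.1697, 0.0272]
tcp_rot: [[0.002, 0.944, -0.331], [-0.001, -0.331, -0.944], [-1.0, 0.002, -0.0]]
wrist_force: [-0.8, 1.3, -1.0]
finger_gap: 0.0686
time_s: 25.9
tcp_pos: [0.6519, -0.1698, 0.0264]
tcp_rot: [[0.002, 0.944, -0.331], [-0.001, -0.331, -0.944], [-1.0, 0.002, -0.0]]
wrist_force: [-0.1, -0.4, -1.8]
finger_gap: 0.0688
time_s: 26.1
tcp_pos: [0.6519, -0.1698, 0.0256]
tcp_rot: [[0.002, 0.944, -0.331], [-0.001, -0.331, -0.944], [-1.0, 0.002, 0.0]]
wrist_force: [0.0, 0.2, -1.4]
finger_gap: 0.0688
time_s: 26.3
tcp_pos: [0.6518, -0.1697, 0.025]
tcp_rot: [[0.002, 0.944, -0.331], [-0.001, -0.331, -0.944], [-1.0, 0.002, 0.0]]
wrist_force: [0.1, 0.3, -1.1]
finger_gap: 0.0684
```

```bash

python3 -m pendant '[{"fingers":55,"x":0.7,"y":0,"z":0,"wx":0,"wy":0,"wz":0},{"fingers":55,"x":0,"y":0,"z":0,"wx":0,"wy":0,"wz":0}]'
python3 -m pendant '[{"fingers":55,"x":0.4,"y":0,"z":0,"wx":0,"wy":0,"wz":0},{"fingers":55,"x":0,"y":0,"z":0,"wx":0,"wy":0,"wz":0}]'
```

```text
time_s: 26.5
tcp_pos: [0.6519, -0.1697, 0.0247]
tcp_rot: [[0.002, 0.944, -0.331], [-0.001, -0.331, -0.944], [-1.0, 0.002, 0.0]]
wrist_force: [-1.2, 0.3, 4.4]
finger_gap: 0.0691
time_s: 26.7
tcp_pos: [0.6519, -0.1698, 0.0246]
tcp_rot: [[0.002, 0.944, -0.331], [-0.001, -0.331, -0.944], [-1.0, 0.003, 0.0]]
wrist_force: [-2.5, 1.4, 9.7]
finger_gap: 0.0689
```

```bash

python3 -m pendant '[{"fingers":55,"x":-0.4,"y":0,"z":0,"wx":0,"wy":0,"wz":0},{"fingers":68,"x":0,"y":0,"z":0,"wx":0,"wy":0,"wz":0},{"fingers":74,"x":0,"y":0,"z":0,"wx":0,"wy":0,"wz":0},{"fingers":90,"x":0,"y":0,"z":0,"wx":0,"wy":0,"wz":0},{"fingers":90,"x":0,"y":0,"z":0,"wx":0,"wy":0,"wz":0}]'
python3 -m pendant '[{"fingers":90,"x":0,"y":0,"z":0,"wx":0,"wy":0,"wz":0},{"fingers":90,"x":-10,"y":0,"z":0,"wx":0,"wy":0,"wz":0},{"fingers":90,"x":-30,"y":0,"z":0,"wx":0,"wy":0,"wz":0},{"fingers":90,"x":-40,"y":0,"z":0,"wx":0,"wy":0,"wz":0},{"fingers":90,"x":-45,"y":0,"z":0,"wx":0,"wy":0,"wz":0}]'
python3 - <<'E'
from h import *
go(.446,-.0185,.12,-19.3)
im,d,P,c=cloud("side"); cv2.imwrite(f'pics/s14.png',cv2.resize(im[190:290,343:443],None,fx=6,fy=6,interpolation=cv2.INTER_CUBIC))
for k,r in(('red',.0335),('yellow',.0245),('blue',.0155)):
  m=MASK[k](hsv(im)); w=np.zeros_like(m);w[190:270,360:430]=1; q=P[m&(w>0)]; q=q[~np.isnan(q[:,0])]; zt=np.percentile(q[:,2],97);t=q[q[:,2]>zt-.006]; print(k,len(t),circ(t[:,:2],r), zt)
E
```

```text
time_s: 27.2
tcp_pos: [0.6519, -0.1698, 0.0243]
tcp_rot: [[0.002, 0.944, -0.331], [-0.001, -0.331, -0.944], [-1.0, 0.002, 0.0]]
wrist_force: [0.6, -0.4, 0.1]
finger_gap: 0.0872
time_s: 27.7
tcp_pos: [0.651, -0.1695, 0.1507]
tcp_rot: [[0.001, 0.944, -0.331], [-0.0, -0.331, -0.944], [-1.0, 0.001, 0.0]]
wrist_force: [0.8, -0.0, 1.0]
finger_gap: 0.0902
t 27.7 tcp [ 0.651  -0.1695  0.1507] yaw -19.33 tilt 0.05 tooldx now(mm) [  30.5 -243.4  -74.6] gap 90.2 F [ 0.8 -0.   1. ]
wx -0.03 then shift [  30.7 -243.4  -74.7]
red 113 (array([ 0.65087014, -0.1694856 ]), np.float64(0.0012707464185671557)) 0.05682234197941968
yellow 92 (array([ 0.65062649, -0.17047137]), np.float64(0.0011323583730695375)) 0.05675428542893314
blue 53 (array([ 0.65078418, -0.17153591]), np.float64(0.001323033355269071)) 0.057102941807101376
```

View pics/s14.png

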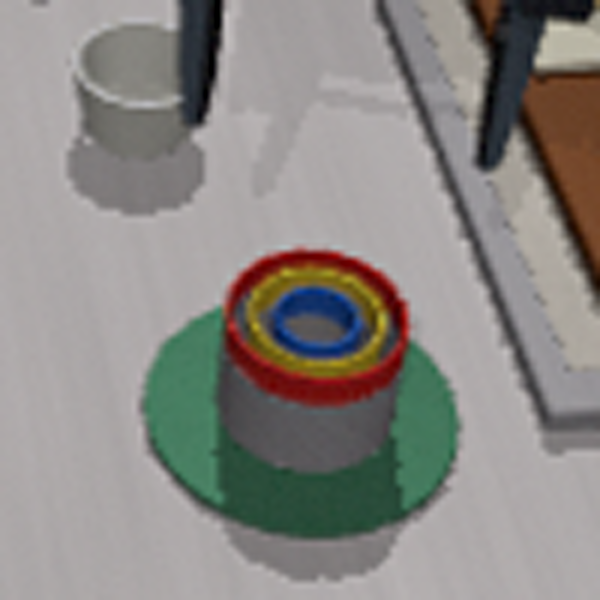

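All three cutters are nested. Now the lid.

```bash

python3 -m pendant '[{"fingers":60,"x":0,"y":-24,"z":-7.5,"wx":0,"wy":0,"wz":0},{"fingers":60,"x":0,"y":-35,"z":-11,"wx":0,"wy":0,"wz":0},{"fingers":60,"x":0,"y":-35,"z":-11,"wx":0,"wy":0,"wz":0},{"fingers":60,"x":0,"y":-35,"z":-11,"wx":0,"wy":0,"wz":0}]'
python3 -m pendant '[{"fingers":60,"x":0,"y":-35,"z":-11,"wx":0,"wy":0,"wz":0},{"fingers":60,"x":0,"y":-35,"z":-11,"wx":0,"wy":0,"wz":0},{"fingers":60,"x":0,"y":-30,"z":-8,"wx":0,"wy":0,"wz":0},{"fingers":60,"x":0,"y":-14,"z":-4,"wx":0,"wy":0,"wz":0},{"fingers":60,"x":0,"y":0,"z":0,"wx":0,"wy":0,"wz":0}]'
python3 - <<'E'
from h import *
go(.446,-.0185,.061,-19.3)
im,d,P,c=cloud("wrist"); cv2.imwrite('pics/w15.png',im)
go(.446,-.0185,.061,-19.3)
p=P[:240].reshape(-1,3); p=p[(abs(p[:,0]-.446)<.06)&(abs(p[:,1]+.0185)<.06)]
k=p[(p[:,2]>.08)&(p[:,2]<.092)]; print('knob',len(k),k.mean(0), circ(k[:,:2]))
k=p[(p[:,2]>.054)&(p[:,2]<.064)]; print('top',len(k),k.mean(0),k.min(0),k.max(0))
E
```

```text
time_s: 28.15
tcp_pos: [0.5422, -0.0881, 0.1496]
tcp_rot: [[0.003, 0.944, -0.331], [-0.001, -0.331, -0.944], [-1.0, 0.003, -0.0]]
wrist_force: [0.2, 0.5, -0.7]
finger_gap: 0.0616
time_s: 28.65
tcp_pos: [0.446, -0.0182, 0.1493]
tcp_rot: [[0.002, 0.944, -0.33], [-0.001, -0.33, -0.944], [-1.0, 0.002, -0.0]]
wrist_force: [-0.3, -0.2, 0.3]
finger_gap: 0.0602
t 28.65 tcp [ 0.446  -0.0182  0.1493] yaw -19.27 tilt 0.14 tooldx now(mm) [88.3 -0.1  0.3] gap 60.2 F [-0.3 -0.2  0.3]
wx 0.03 then shift [88.3  0.1  0.3]
t 28.7 tcp [ 0.4475 -0.0189  0.1494] yaw -19.29 tilt 0.21 tooldx now(mm) [88.4 -1.9  0.1] gap 59.9 F [ 0.4 -0.2 -0.1]
wx 0.01 then shift [88.4 -1.5  0.1]
knob 546 [ 0.44473347 -0.01855366  0.08575446] (array([ 0.44470049, -0.01863497,  0.00752283]), np.float64(0.0025474981655009693))
top 6112 [ 0.44617173 -0.01424917  0.05815112] [ 0.39995851 -0.0593968   0.05450713] [0.4884957  0.02484667 0.06388904]
```

View pics/w15.png

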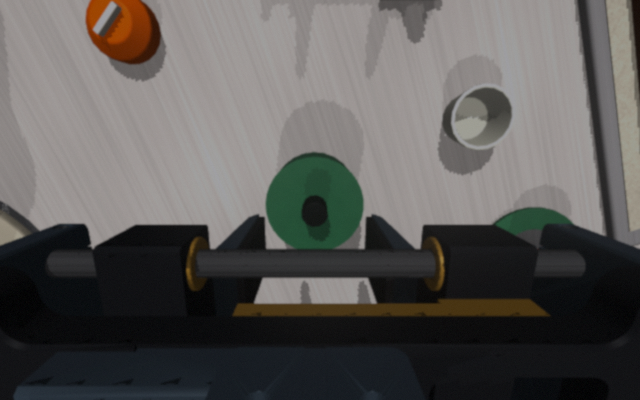

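The knob sits at (315,210) with its top at z=0.086, as expected, at about (0.4445,-0.0185).

```bash

python3 -m pendant '[{"fingers":60,"x":15,"y":-1.8,"z":0.5,"wx":0,"wy":0,"wz":0},{"fingers":60,"x":25,"y":0,"z":0,"wx":0,"wy":0,"wz":0},{"fingers":60,"x":25,"y":0,"z":0,"wx":0,"wy":0,"wz":0},{"fingers":60,"x":10,"y":0,"z":0,"wx":0,"wy":0,"wz":0},{"fingers":50,"x":0,"y":0,"z":0,"wx":0,"wy":0,"wz":0}]'
python3 -m pendant '[{"fingers":50,"x":0,"y":0,"z":0,"wx":0,"wy":0,"wz":0}]'
python3 - <<'E'
from h import *
go(.4445,-.0185,.062,-19.3)
im,d,P,c=cloud("side"); cv2.imwrite(f'pics/s16.png',cv2.resize(im[150:250,250:350],None,fx=6,fy=6,interpolation=cv2.INTER_CUBIC))
E
```

```text
time_s: 29.2
tcp_pos: [0.4456, -0.0193, 0.0729]
tcp_rot: [[0.0, 0.943, -0.331], [-0.001, -0.331, -0.943], [-1.0, 0.001, 0.0]]
wrist_force: [0.5, -0.3, -0.0]
finger_gap: 0.0546
time_s: 29.3
tcp_pos: [0.4461, -0.0192, 0.0743]
tcp_rot: [[0.003, 0.944, -0.331], [-0.001, -0.331, -0.944], [-1.0, 0.003, -0.0]]
wrist_force: [0.1, -0.7, -0.4]
finger_gap: 0.0502
t 29.3 tcp [ 0.4461 -0.0192  0.0743] yaw -19.34 tilt 0.16 tooldx now(mm) [12.3 -1.8 -0.2] gap 50.2 F [ 0.1 -0.7 -0.4]
wx -0.04 then shift [12.3 -1.7 -0.2]
```

View pics/s16.png

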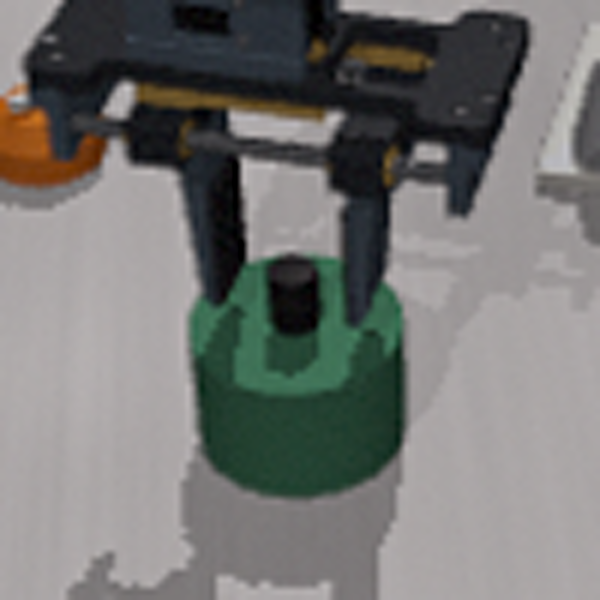

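```bash

python3 -m pendant '[{"fingers":50,"x":6,"y":-1.7,"z":0,"wx":0,"wy":0,"wz":0},{"fingers":50,"x":6,"y":0,"z":0,"wx":0,"wy":0,"wz":0},{"fingers":40,"x":0,"y":0,"z":0,"wx":0,"wy":0,"wz":0},{"fingers":40,"x":0,"y":0,"z":0,"wx":0,"wy":0,"wz":0}]' 12
python3 -c "
from h import *
go(.4445,-.0185,.062,-19.3)"
python3 -m pendant '[{"fingers":12,"x":0,"y":0,"z":0,"wx":0,"wy":0,"wz":0},{"fingers":12,"x":0,"y":0,"z":0,"wx":0,"wy":0,"wz":0},{"fingers":12,"x":0,"y":0,"z":0,"wx":0,"wy":0,"wz":0},{"fingers":12,"x":0,"y":0,"z":0,"wx":0,"wy":0,"wz":0}]' 12
python3 -m pendant '[{"fingers":12,"x":0,"y":0,"z":0,"wx":0,"wy":0,"wz":0},{"fingers":12,"x":0,"y":0,"z":0,"wx":0,"wy":0,"wz":0},{"fingers":12,"x":0,"y":0,"z":0,"wx":0,"wy":0,"wz":0}]' 25
```

```text
time_s: 29.75
tcp_pos: [0.4436, -0.0183, 0.0617]
tcp_rot: [[0.002, 0.944, -0.331], [-0.001, -0.331, -0.944], [-1.0, 0.002, 0.0]]
wrist_force: [0.0, -0.0, -0.1]
finger_gap: 0.0406
t 29.75 tcp [ 0.4436 -0.0183  0.0617] yaw -19.32 tilt 0.11 tooldx now(mm) [-0.2  0.9 -0.1] gap 40.6 F [ 0.  -0.  -0.1]
wx -0.02 then shift [-0.3  0.9 -0.1]
time_s: 30.15
tcp_pos: [0.4439, -0.0184, 0.0619]
tcp_rot: [[0.003, 0.944, -0.331], [-0.001, -0.331, -0.944], [-1.0, 0.003, -0.0]]
wrist_force: [1.7, -0.1, 0.8]
finger_gap: 0.0217
time_s: 30.45
tcp_pos: [0.4439, -0.0184, 0.0619]
tcp_rot: [[0.003, 0.944, -0.331], [-0.001, -0.331, -0.944], [-1.0, 0.003, -0.0]]
wrist_force: [0.6, -0.6, 2.8]
finger_gap: 0.0213
```

```bash

python3 -m pendant '[{"fingers":12,"x":-5,"y":0,"z":0,"wx":0,"wy":0,"wz":0},{"fingers":12,"x":-10,"y":0,"z":0,"wx":0,"wy":0,"wz":0},{"fingers":12,"x":-18,"y":0,"z":0,"wx":0,"wy":0,"wz":0},{"fingers":12,"x":-20,"y":0,"z":0,"wx":0,"wy":0,"wz":0},{"fingers":12,"x":-20,"y":0,"z":0,"wx":0,"wy":0,"wz":0}]' 25
python3 -m pendant '[{"fingers":12,"x":-17,"y":0,"z":0,"wx":0,"wy":0,"wz":0},{"fingers":12,"x":-8,"y":0,"z":0,"wx":0,"wy":0,"wz":0},{"fingers":12,"x":0,"y":0,"z":0,"wx":0,"wy":0,"wz":0},{"fingers":12,"x":0,"y":0,"z":0,"wx":0,"wy":0,"wz":0}]' 25
python3 - <<'E'
from h import *
go(.6515,-.17,.147,-19.3)
im,d,P,c=cloud("side"); cv2.imwrite(f'pics/s17.png',cv2.resize(im[110:250,230:370],None,fx=4,fy=4,interpolation=cv2.INTER_CUBIC))
E
```

```text
time_s: 30.95
tcp_pos: [0.4431, -0.0182, 0.1362]
tcp_rot: [[0.002, 0.944, -0.331], [-0.001, -0.331, -0.944], [-1.0, 0.002, 0.0]]
wrist_force: [0.2, -0.2, -2.1]
finger_gap: 0.021
time_s: 31.35
tcp_pos: [0.4431, -0.0182, 0.1595]
tcp_rot: [[0.002, 0.944, -0.331], [-0.001, -0.331, -0.944], [-1.0, 0.002, 0.0]]
wrist_force: [0.3, -1.1, -1.8]
finger_gap: 0.0214
t 31.35 tcp [ 0.4431 -0.0182  0.1595] yaw -19.33 tilt 0.11 tooldx now(mm) [ 13.  246.8  74.3] gap 21.4 F [ 0.3 -1.1 -1.8]
wx -0.03 then shift [ 12.5 246.8  74.4]
```

View pics/s17.png

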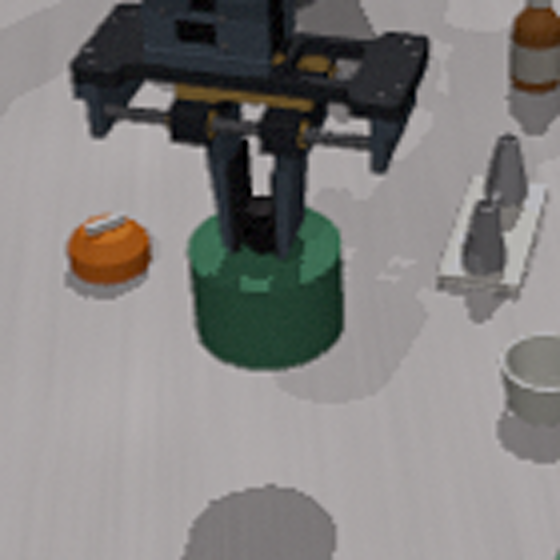

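Lid lifted level. Carry.

```bash

python3 -m pendant '[{"fingers":12,"x":0,"y":10,"z":3,"wx":0,"wy":0,"wz":0},{"fingers":12,"x":0,"y":20,"z":6,"wx":0,"wy":0,"wz":0},{"fingers":12,"x":0,"y":30,"z":9,"wx":0,"wy":0,"wz":0},{"fingers":12,"x":0,"y":33,"z":10,"wx":0,"wy":0,"wz":0},{"fingers":12,"x":0,"y":33,"z":10,"wx":0,"wy":0,"wz":0}]' 25
python3 -m pendant '[{"fingers":12,"x":0,"y":33,"z":10,"wx":0,"wy":0,"wz":0},{"fingers":12,"x":0,"y":33,"z":10,"wx":0,"wy":0,"wz":0},{"fingers":12,"x":0,"y":28,"z":8.5,"wx":0,"wy":0,"wz":0},{"fingers":12,"x":0,"y":18,"z":5,"wx":0,"wy":0,"wz":0},{"fingers":12,"x":0,"y":8,"z":3,"wx":0,"wy":0,"wz":0}]' 25
python3 -m pendant '[{"fingers":12,"x":0,"y":0,"z":0,"wx":0,"wy":0,"wz":0},{"fingers":12,"x":0,"y":0,"z":0,"wx":0,"wy":0,"wz":0},{"fingers":12,"x":0,"y":0,"z":0,"wx":0,"wy":0,"wz":0}]' 25
python3 - <<'E'
from h import *
go(.6515,-.17,.132,-19.3)
im,d,P,c=cloud("side"); cv2.imwrite(f'pics/s18.png',cv2.resize(im[140:280,323:463],None,fx=4,fy=4,interpolation=cv2.INTER_CUBIC))
im,d,P,c=cloud("scene"); cv2.imwrite(f'pics/s18b.png',cv2.resize(im[160:300,173:313],None,fx=4,fy=4,interpolation=cv2.INTER_CUBIC))
go(.6515,-.17,.132,-19.3)
E
```

```text
time_s: 31.9
tcp_pos: [0.551, -0.0971, 0.1593]
tcp_rot: [[0.001, 0.944, -0.331], [-0.001, -0.331, -0.944], [-1.0, 0.001, 0.0]]
wrist_force: [1.0, 0.3, -1.6]
finger_gap: 0.0211
time_s: 32.4
tcp_pos: [0.6521, -0.1714, 0.159]
tcp_rot: [[0.001, 0.943, -0.332], [-0.001, -0.332, -0.943], [-1.0, 0.002, 0.0]]
wrist_force: [-0.5, -0.5, -1.8]
finger_gap: 0.0215
time_s: 32.7
tcp_pos: [0.6502, -0.1694, 0.1603]
tcp_rot: [[0.001, 0.944, -0.331], [-0.0, -0.331, -0.944], [-1.0, 0.002, -0.0]]
wrist_force: [-0.7, -0.3, -2.7]
finger_gap: 0.0211
t 32.7 tcp [ 0.6502 -0.1694  0.1603] yaw -19.31 tilt 0.09 tooldx now(mm) [28.3  1.4  0.2] gap 21.1 F [-0.7 -0.3 -2.7]
wx -0.01 then shift [28.3  1.5  0.2]
t 32.8 tcp [ 0.6505 -0.1695  0.1606] yaw -19.3 tilt 0.12 tooldx now(mm) [28.6  1.1  0.2] gap 21.0 F [ 0.2  0.3 -1.5]
wx -0.0 then shift [28.6  1.2  0.2]
```

View pics/s18.png

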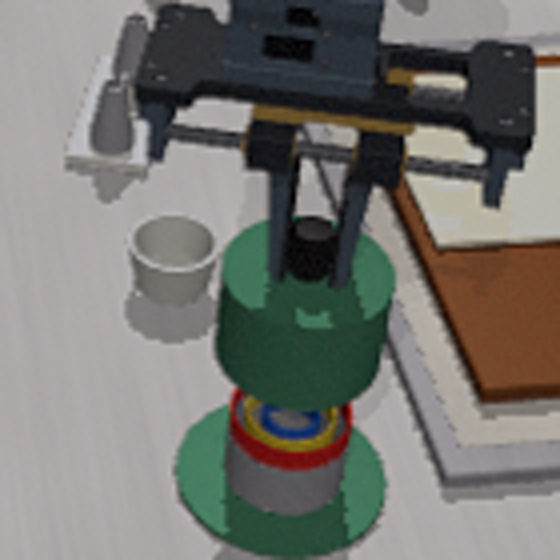

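View pics/s18b.png

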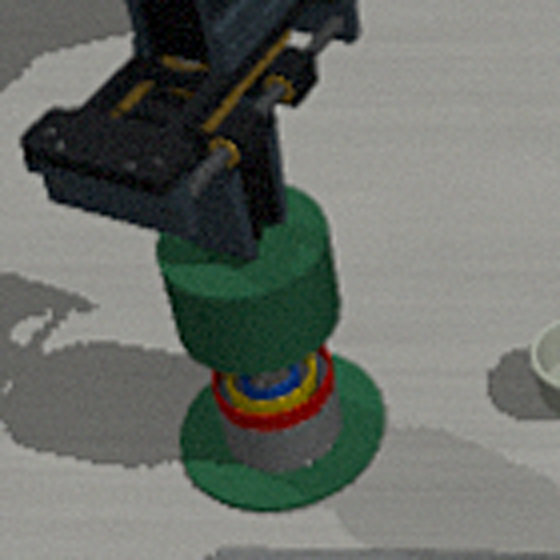

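```bash

python3 -m pendant '[{"fingers":12,"x":10,"y":1,"z":0.2,"wx":0,"wy":0,"wz":0},{"fingers":12,"x":15,"y":0,"z":0,"wx":0,"wy":0,"wz":0},{"fingers":12,"x":10,"y":0,"z":0,"wx":0,"wy":0,"wz":0},{"fingers":12,"x":0,"y":0,"z":0,"wx":0,"wy":0,"wz":0},{"fingers":12,"x":0,"y":0,"z":0,"wx":0,"wy":0,"wz":0}]' 25
python3 - <<'E'
from h import *
go(.6515,-.17,.0669,-19.3)
im,d,P,c=cloud("side"); cv2.imwrite(f'pics/s19.png',cv2.resize(im[160:280,333:453],None,fx=5,fy=5,interpolation=cv2.INTER_CUBIC))
im,d,P,c=cloud("scene"); cv2.imwrite(f'pics/s19b.png',cv2.resize(im[190:290,193:293],None,fx=5,fy=5,interpolation=cv2.INTER_CUBIC))
go(.6515,-.17,.0669,-19.3)
E
```

```text
time_s: 33.3
tcp_pos: [0.6518, -0.1705, 0.1253]
tcp_rot: [[0.002, 0.944, -0.331], [-0.001, -0.331, -0.944], [-1.0, 0.002, 0.0]]
wrist_force: [0.3, -0.3, -1.6]
finger_gap: 0.0211
t 33.3 tcp [ 0.6518 -0.1705  0.1253] yaw -19.33 tilt 0.11 tooldx now(mm) [58.4 -0.6 -0.3] gap 21.1 F [ 0.3 -0.3 -1.6]
wx -0.03 then shift [58.4 -0.5 -0.3]
t 33.4 tcp [ 0.6522 -0.1706  0.1259] yaw -19.33 tilt 0.18 tooldx now(mm) [59.  -1.1 -0.3] gap 21.6 F [-0.2  1.3 -2.4]
wx -0.03 then shift [59.  -0.9 -0.3]
```

View pics/s19.png

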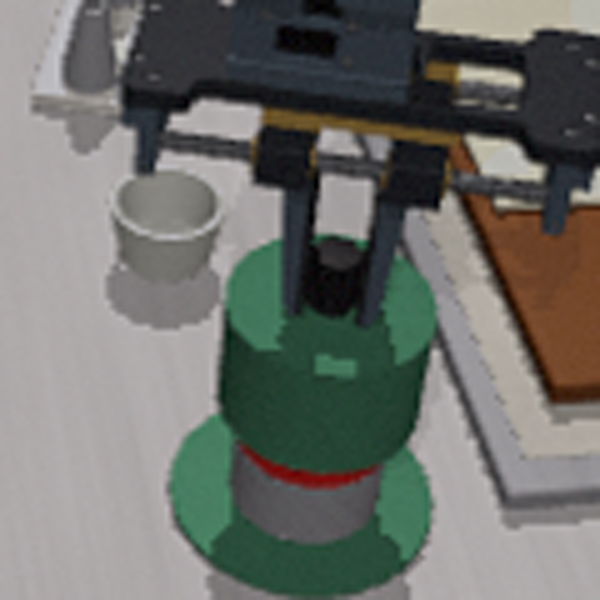

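View pics/s19b.png

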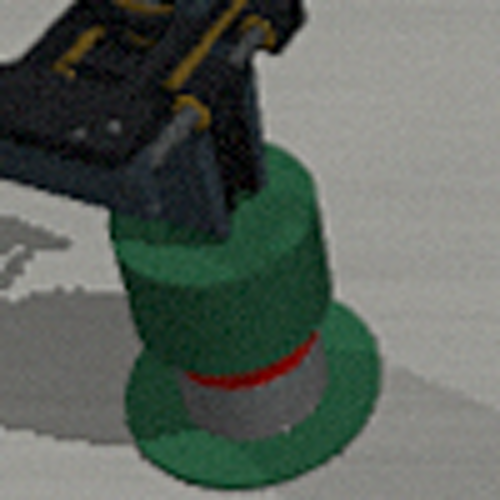

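The lid is coaxial with the stack in both views. Lowering in steps while watching force.

```bash

python3 -m pendant '[{"fingers":12,"x":5,"y":-0.8,"z":-0.3,"wx":0,"wy":0,"wz":0},{"fingers":12,"x":7,"y":0,"z":0,"wx":0,"wy":0,"wz":0},{"fingers":12,"x":6,"y":0,"z":0,"wx":0,"wy":0,"wz":0},{"fingers":12,"x":0,"y":0,"z":0,"wx":0,"wy":0,"wz":0}]' 25
python3 -m pendant '[{"fingers":12,"x":8,"y":0,"z":0,"wx":0,"wy":0,"wz":0},{"fingers":12,"x":10,"y":0,"z":0,"wx":0,"wy":0,"wz":0},{"fingers":12,"x":10,"y":0,"z":0,"wx":0,"wy":0,"wz":0},{"fingers":12,"x":4,"y":0,"z":0,"wx":0,"wy":0,"wz":0},{"fingers":12,"x":0,"y":0,"z":0,"wx":0,"wy":0,"wz":0}]' 25
python3 -c "
from h import *
go(.6515,-.17,.0669,-19.3)"
```

```text
time_s: 33.8
tcp_pos: [0.6506, -0.1697, 0.1061]
tcp_rot: [[0.0, 0.944, -0.331], [-0.0, -0.331, -0.944], [-1.0, 0.0, -0.0]]
wrist_force: [-0.7, 1.2, -1.3]
finger_gap: 0.0213
time_s: 34.3
tcp_pos: [0.6508, -0.1698, 0.0743]
tcp_rot: [[0.001, 0.944, -0.331], [-0.0, -0.331, -0.944], [-1.0, 0.001, -0.0]]
wrist_force: [0.4, -0.5, -1.3]
finger_gap: 0.0213
t 34.3 tcp [ 0.6508 -0.1698  0.0743] yaw -19.33 tilt 0.04 tooldx now(mm) [ 7.4  0.7 -0.1] gap 21.3 F [ 0.4 -0.5 -1.3]
wx -0.03 then shift [ 7.4  0.7 -0.1]
```

```bash

python3 -m pendant '[{"fingers":12,"x":3,"y":0.3,"z":0,"wx":0,"wy":0,"wz":0},{"fingers":12,"x":2.5,"y":0,"z":0,"wx":0,"wy":0,"wz":0},{"fingers":12,"x":1,"y":0,"z":0,"wx":0,"wy":0,"wz":0},{"fingers":12,"x":0,"y":0,"z":0,"wx":0,"wy":0,"wz":0},{"fingers":12,"x":0,"y":0,"z":0,"wx":0,"wy":0,"wz":0}]' 25
python3 -m pendant '[{"fingers":12,"x":0.7,"y":0,"z":0,"wx":0,"wy":0,"wz":0},{"fingers":12,"x":0,"y":0,"z":0,"wx":0,"wy":0,"wz":0}]' 25
python3 -m pendant '[{"fingers":12,"x":0.6,"y":0,"z":0,"wx":0,"wy":0,"wz":0},{"fingers":12,"x":0,"y":0,"z":0,"wx":0,"wy":0,"wz":0}]' 25
```

```text
time_s: 34.8
tcp_pos: [0.6517, -0.1701, 0.069]
tcp_rot: [[0.002, 0.944, -0.331], [-0.001, -0.331, -0.944], [-1.0, 0.002, 0.0]]
wrist_force: [0.2, -0.5, -1.7]
finger_gap: 0.0217
time_s: 35.0
tcp_pos: [0.6516, -0.1701, 0.0682]
tcp_rot: [[0.002, 0.944, -0.331], [-0.001, -0.331, -0.944], [-1.0, 0.002, 0.0]]
wrist_force: [-0.3, 0.1, -1.8]
finger_gap: 0.0213
time_s: 35.2
tcp_pos: [0.6516, -0.1701, 0.0675]
tcp_rot: [[0.002, 0.944, -0.331], [-0.001, -0.331, -0.944], [-1.0, 0.002, -0.0]]
wrist_force: [0.8, -0.1, -1.8]
finger_gap: 0.0214
```

```bash

python3 -m pendant '[{"fingers":12,"x":0.6,"y":0,"z":0,"wx":0,"wy":0,"wz":0},{"fingers":12,"x":0,"y":0,"z":0,"wx":0,"wy":0,"wz":0}]' 25
python3 -m pendant '[{"fingers":12,"x":0.5,"y":0,"z":0,"wx":0,"wy":0,"wz":0},{"fingers":12,"x":0,"y":0,"z":0,"wx":0,"wy":0,"wz":0}]' 25
```

```text
time_s: 35.4
tcp_pos: [0.6517, -0.1701, 0.067]
tcp_rot: [[0.002, 0.944, -0.331], [-0.001, -0.331, -0.944], [-1.0, 0.002, -0.0]]
wrist_force: [0.3, 0.2, -1.9]
finger_gap: 0.0211
time_s: 35.6
tcp_pos: [0.6518, -0.1702, 0.0669]
tcp_rot: [[0.003, 0.944, -0.331], [-0.001, -0.331, -0.944], [-1.0, 0.003, -0.0]]
wrist_force: [0.1, 0.3, 5.2]
finger_gap: 0.0216
```

Contact at exactly the expected height. A touch more, then release.

```bash

python3 -m pendant '[{"fingers":12,"x":0.3,"y":0,"z":0,"wx":0,"wy":0,"wz":0},{"fingers":12,"x":-0.4,"y":0,"z":0,"wx":0,"wy":0,"wz":0},{"fingers":21,"x":0,"y":0,"z":0,"wx":0,"wy":0,"wz":0},{"fingers":26,"x":0,"y":0,"z":0,"wx":0,"wy":0,"wz":0},{"fingers":45,"x":0,"y":0,"z":0,"wx":0,"wy":0,"wz":0}]' 12
python3 -m pendant '[{"fingers":50,"x":0,"y":0,"z":0,"wx":0,"wy":0,"wz":0},{"fingers":50,"x":0,"y":0,"z":0,"wx":0,"wy":0,"wz":0},{"fingers":50,"x":-10,"y":0,"z":0,"wx":0,"wy":0,"wz":0},{"fingers":50,"x":-30,"y":0,"z":0,"wx":0,"wy":0,"wz":0},{"fingers":50,"x":-40,"y":0,"z":0,"wx":0,"wy":0,"wz":0}]' 12
python3 -m pendant '[{"fingers":50,"x":-20,"y":-30,"z":0,"wx":0,"wy":0,"wz":0},{"fingers":50,"x":0,"y":-40,"z":0,"wx":0,"wy":0,"wz":0},{"fingers":50,"x":0,"y":-40,"z":0,"wx":0,"wy":0,"wz":0},{"fingers":50,"x":0,"y":-40,"z":0,"wx":0,"wy":0,"wz":0},{"fingers":50,"x":0,"y":0,"z":0,"wx":0,"wy":0,"wz":0}]' 12
python3 - <<'E'
from h import *
im,d,P,c=cloud("side"); cv2.imwrite('pics/f1.png',im)
q=P[180:300,333:453].reshape(-1,3); q=q[(abs(q[:,0]-.651)<.05)&(abs(q[:,1]+.17)<.05)]
k=q[q[:,2]>.08]; print('knob top z',np.percentile(k[:,2],95), k.mean(0)); t=q[(q[:,2]>.055)&(q[:,2]<.072)]
A=np.c_[t[:,:2]-[.651,-.17],np.ones(len(t))]; s=t[abs(t[:,2]-.063)<.004]; A=np.c_[s[:,:2]-[.651,-.17],np.ones(len(s))]; print('top plane',np.linalg.lstsq(A,s[:,2],rcond=None)[0])
im,d,P,c=cloud("scene"); cv2.imwrite('pics/f2.png',im)
cv2.imwrite('pics/f3.png',np.hstack([cv2.resize(cv2.imread('pics/f1.png')[190:290,343:443],None,fx=4,fy=4),cv2.resize(im[200:300,193:293],None,fx=4,fy=4)]))
q=P[200:300,193:293].reshape(-1,3); q=q[(abs(q[:,0]-.651)<.05)&(abs(q[:,1]+.17)<.05)]
s=q[abs(q[:,2]-.063)<.004]; A=np.c_[s[:,:2]-[.651,-.17],np.ones(len(s))]; print('scene plane',np.linalg.lstsq(A,s[:,2],rcond=None)[0]); k=q[q[:,2]>.08]; print(k.mean(0))
E
```

```text
time_s: 36.1
tcp_pos: [0.6515, -0.1701, 0.0664]
tcp_rot: [[0.002, 0.944, -0.331], [-0.001, -0.331, -0.944], [-1.0, 0.002, 0.0]]
wrist_force: [-0.7, 0.5, 0.2]
finger_gap: 0.0311
time_s: 36.6
tcp_pos: [0.6504, -0.1697, 0.1466]
tcp_rot: [[-0.001, 0.944, -0.331], [0.0, -0.331, -0.944], [-1.0, -0.001, -0.0]]
wrist_force: [1.4, -0.1, -0.0]
finger_gap: 0.05
time_s: 37.1
tcp_pos: [0.5049, -0.1185, 0.1667]
tcp_rot: [[-0.001, 0.944, -0.331], [0.0, -0.331, -0.944], [-1.0, -0.001, -0.0]]
wrist_force: [-0.3, -0.6, -0.3]
finger_gap: 0.0499
knob top z 0.09313557818836483 [ 0.64954668 -0.17390226  0.08913933]
top plane [0.00506058 0.00547251 0.06348958]
scene plane [-0.00299944 -0.00123534  0.06267723]
[ 0.6551214  -0.16771529  0.08860622]
```

View pics/f3.png

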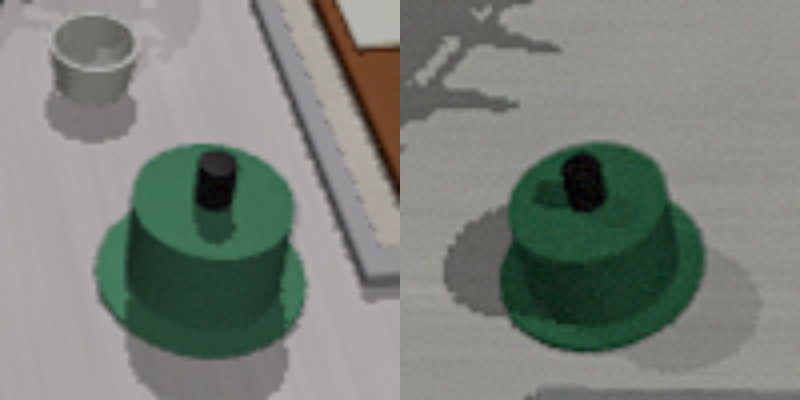

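View pics/f2.png

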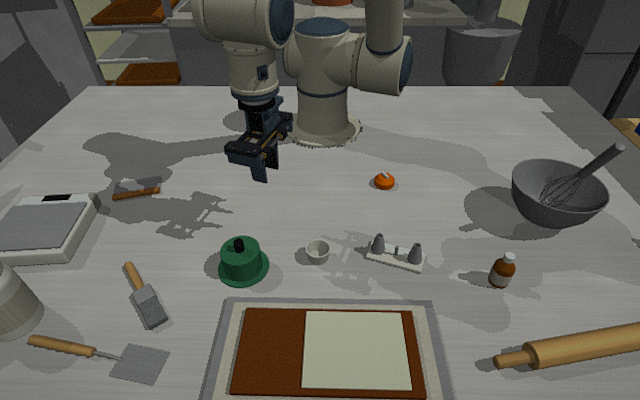

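The lid's flat top is level at z = 0.063, as expected for a lid sitting fully down on the base. The ramekin at (317,252) and the nozzles at about (379,243) and (416,252) are where they were. I'm handing in.

```bash
python3 -c "
from h import *
print(env.sense()['qd'].round(3)); print(env.sign_off())"
```

```text
[-0.     0.028 -0.048  0.001 -0.001 -0.001]
the job is handed in; nothing more can be done
None
```

The cutters are put away. The blue, yellow and red ones are nested upright on the middle of the tin base, placed in that order, and the green lid sits over them. I lowered each piece in small steps until the wrist force showed contact, then released it, and handed in at about 37 s.

**Last checks:**
- **Lid:** its flat top measured level (tilt under about 0.5°) at z = 62.7 mm in the scene camera and 63.5 mm in the side camera; fully down would be 63 mm. Contact also came at exactly the expected height.
- **Cutters:** before the lid went on, their axes agreed to about 2 mm and all three rims were at the same height. They were also within about 2 mm of the base's centre. With the lid on I could no longer see them.
- **Bystanders:** the nozzles were still on their pegs and the ramekin had not moved.
- **Forces:** the highest wrist force reported was about 14 N, and the gripper touched nothing at the end.

**Disagreements:** the two fixed cameras differed by up to about 3 mm in places, within what their calibration allows. The knob centre in the last depth data differed between them by 6 mm, about the same gap they showed before the lid was moved. I put this down to each camera seeing only its own side of the knob.

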